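# Set the eccentric guide roller of a plate lane with a plate as gauge

## Task

The guide roller of the plate lane has been left slack: use the well plate lying in the lane as the gauge and set it again. Push the plate along the fence until its middle is beside the roller, turn the roller's lever until the roller leaves the plate only about a millimetre of play against the fence, then slide the plate on through the set gap, flat in the lane, until it is right past the roller. Leave the roller at that setting and the petri dish and the vial rack undisturbed.

Things in the scene. Friction and masses are not known exactly. Their poses are not given: they have to be found in the camera images.
- bed: Fixed grey metal bed of the plate lane, 372 x 132 x 6 mm, with a tab at its far side for the roller. Origin on its underside, on the desk, beneath the lane's middle beside the roller; y along the lane (the plate travels to +y), x across it from fence to roller; lane surface at z = 6 mm. A steel end stop, 12 mm high, its face at y = 175 mm, closes one end; the -y end is open.
- fence: Straight steel bar, 350 mm long, 14 mm wide, 14 mm high, fixed on the bed along the lane's near side, its guiding face 40.5 to 46.5 mm to the -x side of the bed's origin (differs from run to run). Origin on the lower edge of that face, halfway along; x points from the face straight across the lane to the roller, y along the lane.
- plate: White well plate, the gauge, loose: 85.4 mm wide (x), 127.6 mm long (y), 14 mm high, about 45 g; origin at the centre of its underside. It starts lying in the lane at the -y side of the roller, its long side about along the fence and at most 5 mm from it, with its centre 90 to 110 mm short of the roller.
- roller_lever (a joint): Angle (rad, anticlockwise from above) of the roller's lever about the bolt at roller_pivot. At 0 it points along the bed's +x. Turning it positive (its end goes towards the bed's +y) moves the roller to the fence: the gap narrows by 12 mm x the change of sin(angle). Range -1.2 to 1.0; starts at -1.1 to -0.65; right setting between -0.4 and 0.35. Stays where left; about 2 N at the peg turns it.
- roller_pivot (a point): The bolt's axis about which roller and lever turn, at the level of the lane's surface.
- roller_center (a point): Centre of the white roller disc (radius 25 mm, 2 to 16 mm above the lane), 12 mm off the bolt's axis, 90 degrees anticlockwise of the lever. The gap for the plate is this point's x in the fence's frame less 25 mm; the play is the gap less the plate's 85.4 mm.
- lever_peg (a point): Middle of the black upright peg at the lever's end, 85 mm from the bolt's axis, 50 mm above the lane's surface: a round peg of 14 mm diameter from 28 to 62 mm above the lane's surface, with an 18 mm wide head up to 74 mm. The lever below it is a flat bar, 16 mm wide, its top 28 mm above the lane's surface.
- petri: Closed petri dish, about 85 mm across and under 15 mm high, loose on the desk beside the bed, beyond the roller on its +y side; origin at the centre of its underside. Not to be moved.
- rack: Open empty vial rack, 60 x 108 x 26 mm, loose on the desk beside the bed, beyond the roller on its -y side; origin at the centre of its underside. Not to be moved.

How it is judged:
By the outcome, as a careful person would: the job done as asked, in the order asked, and still so for the second after the job is handed in, with the robot touching nothing.
It also fails if it takes over 59 s, if anything falls off the work surface, if the arm or the gripper's body presses on something with over 40 N, if the wrist force passes 120 N, or if a joint passes its speed limit or range.

## Robot

A 7-joint arm with a two-finger parallel gripper is mounted at the origin on a cart in front of the work surface, level with it; the furniture and walls round the work are solid. World frame = base frame: x ahead of the robot, y to its left, z up, the work surface at z = 0. Lengths are in m, angles in rad, forces in N, time in s.
With the tool pointing down it reaches from about 0.425 to 0.925 m from the base axis. Payload 6.8 kg.
Tool frame: the origin (TCP) lies midway between the tips of the shut fingers; the grasp point (between the pads) lies 19 mm behind it; z points along the fingers, y is the direction in which the jaws open and shut (so a half turn about z gives the same grasp; the last joint's range is limited). The gripper opens to 85 mm and grips with 20 to 120 N. Pads are 22 mm wide; open, the fingers measure 114 mm over their backs; the gripper's body (76 mm by 85 mm) begins 54 mm behind the grasp point. The pads swing forward as they close: fully open they stand 13 mm farther back than shut.
Start: joints at [-1.346, 0.477, 0.022, 1.555, -0.011, 1.109, -0.083], TCP at [0.221, 0.638, 0.231] pointing down, gripper open.
Joint ranges: [-2.96, 2.96], [-0.34, 2.1], [-1.41, 1.46], [0.24, 2.44], [-1.37, 4.51], [0.17, 1.92], [-2.96, 2.96]. Speed limits (rad/s): [2.39, 2.39, 3.14, 3.14, 3.14, 3.14, 3.14].

## Interface

Orientations are given as a unit quaternion [w, x, y, z].
In Python, from station import * gives the robot as it stands. The module is installed in compiled form; this text tells all that it offers.
- The arm moves only by the tool jog_arm, never from a script. Its arguments are lists of equal length, an entry for each row: "dp": the shift along the tool's x, y, z in units of 25 mm (1.0 is 25 mm), a list of three; "angular": the turn, a rotation vector about the tool's x, y, z in units of 5 degrees (1.0 is 5 degrees), a list of three; "claw": the finger opening in mm, from 0 to 85.4. A call has exactly 5 rows; each row is the pose to reach, as a shift and turn from the pose commanded when the call began, along the tool's axes at that moment; what a row does not reach only later rows make up. A row lasts 1/10 s, in which the tool goes at most 50 mm and 8.59 degrees, less where a joint would pass 70% of its speed; a pose out of reach is approached as far as the arm can. A call with a gripper value outside its range is refused whole. The fingers move at their own pace and stop on an object; "grip_force" is the grip in N (left out, the last holds). Time passes only in rows, so rows that repeat a pose let the fingers close, or fill a call up. It gives the time, the measured TCP pose, the force and the opening at its end, in the units of the state.
- get_obs(): the state, without advancing time (a new reading comes with each control period).
- read_camera(name): name is "scene" or "side" or "wrist"; returns a dict with "pixels" (420x560x3 uint8, blue, green, red), "camera_matrix" (3x3 intrinsics, pixels), "k1" (the pictures are not rectified: a ray, as slopes to the right and down, at radius r is drawn at 1 + k1 r^2 times it, then the intrinsics apply), "rvec" (rotation vector, rad) and "tvec" (3), from world to camera coordinates, as OpenCV has them. Camera axes: x right, y down, z forward; pixel columns grow to the right and rows downward; lengths in m; the calibration is good to about 2 mm. A picture is of the moment at which its call begins. There is no depth.
- hand_in(): hands the job in, once; it reports no verdict.
The state is a dict: "t": time; "q": joint angles; "joint_vel": joint speeds; "joint_torque": joint torques, N m; "eef_pos": TCP position; "tool_rot": TCP orientation; "contact_force": force on the tool from outside, world axes, zero at the start; "torque": the same for the moment, N m; "gripper_width": opening from 0.0 (shut) to 1.0 (fully open).
Only numpy, scipy, OpenCV 4.12 (cv2) and the standard library are available. Lean on these libraries where they do the work, as an engineer would, in place of code of your own. Each camera call takes 0.05 s, during which the arm holds its last target.

## Working session

There is one attempt and no reset: what is moved stays moved. The work goes in short steps, Python scripts to look and compute and a tool call to move; the robot and the scene stay as the last step left them, time stands still between calls to the robot, and variables do not carry over. Pictures are saved under pics/ and viewed, and the job is handed in when it is done.

Besides the shell and the picture viewer there is one more tool, called after "Call:" by a JSON object that holds its "op" and its "data". jog_arm: Moves the arm, as the interface text tells. Its arguments: {"type":"object","properties":{"dp":{"type":"array","items":{"type":"array","items":{"type":"number"}}},"angular":{"type":"array","items":{"type":"array","items":{"type":"number"}}},"claw":{"type":"array","items":{"type":"number"}},"grip_force":{"type":"number"}},"required":["dp","angular","claw"]}

```bash
mkdir -p pics
python3 - <<'E'
from station import *
import cv2
o=get_obs();print({k:(v if not hasattr(v,'round') else v) for k,v in o.items()})
for n in ["scene","side","wrist"]:
    c=read_camera(n);cv2.imwrite(f"pics/{n}0.png",c["pixels"]);print(n,c["camera_matrix"],c["k1"],c["rvec"],c["tvec"])
print(get_obs()["t"])
E
```

```text
{'t': 0.0, 'q': array([-1.34607514,  0.47778726,  0.02232143,  1.5564359 , -0.01146418,
        1.10929414, -0.08307297]), 'joint_vel': array([-5.49628053e-05, -9.89840357e-04, -4.52876865e-04, -1.90752233e-04,
       -1.63168209e-03, -1.39684479e-03,  7.38340046e-04]), 'joint_torque': array([-1.00338426e-06, -5.96441317e+01,  1.60757158e+00, -2.81188685e+01,
        1.23377703e-02,  9.19958402e-03, -9.65452891e-07]), 'eef_pos': array([0.22035201, 0.63740498, 0.23034055]), 'tool_rot': array([-7.10302878e-05,  1.65603579e-01,  9.86191993e-01, -8.95497546e-04]), 'contact_force': array([-0.88090087,  0.14570589, -0.33156877]), 'torque': array([-0.05795224, -0.10771242, -0.03641516]), 'gripper_width': 0.998048280274362}
scene [[459.80936148   0.         279.89938406]
 [  0.         459.80936148 206.91950257]
 [  0.           0.           1.        ]] -0.1235371037119148 [ 1.92886654 -0.98553304  0.57406897] [-0.32908535  0.299698    0.51675654]
side [[447.9276157    0.         276.25251039]
 [  0.         447.9276157  202.65661882]
 [  0.           0.           1.        ]] 0.01906374270191974 [ 2.13320377 -0.30005166  0.181167  ] [-0.55695376  0.1477424   0.80374687]
wrist [[317.83181319   0.         286.66365382]
 [  0.         317.83181319 209.38927249]
 [  0.           0.           1.        ]] -0.07353954367988347 [-2.37513556 -1.69156893 -0.22476081] [-0.67414949 -0.0343512   0.37972328]
0.15
```

View pics/scene0.png

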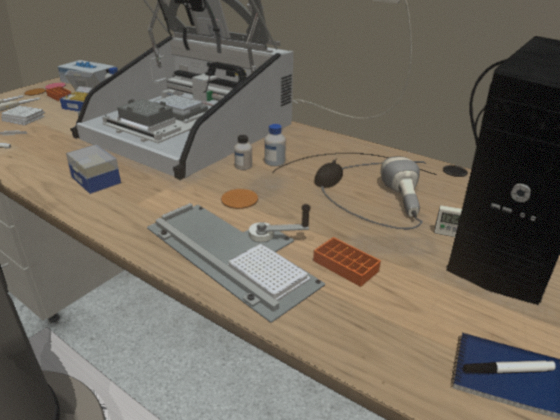

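View pics/side0.png

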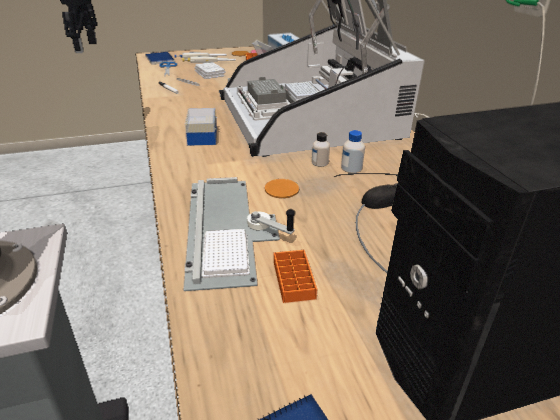

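View pics/wrist0.png

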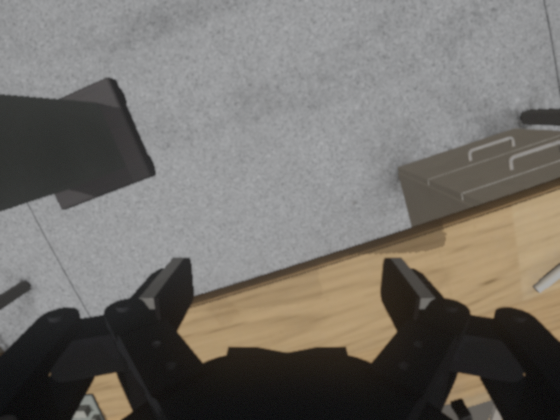

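The scene view shows the bed at about (150-320, 205-310), with the plate at (270,270), the roller at (261,231) and the peg at (306,215). In the side view the bed is at (185-255, 180-285), the peg at (291,220), the rack at (295,275) and the petri at (282,188). Next I'll zoom in and measure.

```bash
cat > h.py <<'E'
from station import *
import cv2, numpy as np
from scipy.spatial.transform import Rotation as R
def cam(n,save=None):
    c=read_camera(n)
    if save: cv2.imwrite("pics/"+save,c["pixels"])
    return c
def ray(c,uv):
    K=c["camera_matrix"];x=(uv[0]-K[0,2])/K[0,0];y=(uv[1]-K[1,2])/K[1,1]
    d=cv2.undistortPoints(np.array([[[uv[0],uv[1]]]],float),K,np.array([c["k1"],0,0,0,0.]))[0,0]
    Rm=cv2.Rodrigues(np.array(c["rvec"],float))[0];t=np.array(c["tvec"],float).ravel()
    o=-Rm.T@t; return o,Rm.T@np.array([d[0],d[1],1])
def onz(c,uv,z):
    o,d=ray(c,uv);return o+d*(z-o[2])/d[2]
def proj(c,p):
    return cv2.projectPoints(np.array(p,float).reshape(-1,1,3),np.array(c["rvec"],float),np.array(c["tvec"],float),c["camera_matrix"],np.array([c["k1"],0,0,0,0.]))[0][:,0]
def tri(a,b):
    A=np.zeros((3,3));B=np.zeros(3)
    rs=[ray(*a),ray(*b)]
    for o,d in rs:
        d=d/np.linalg.norm(d);P=np.eye(3)-np.outer(d,d);A+=P;B+=P@o
    p=np.linalg.solve(A,B)
    return p,[np.linalg.norm(np.cross(p-o,d/np.linalg.norm(d))) for o,d in rs]
def crop(c,x0,y0,w,h,s,name):
    im=c["pixels"][y0:y0+h,x0:x0+w];cv2.imwrite("pics/"+name,cv2.resize(im,None,fx=s,fy=s,interpolation=cv2.INTER_CUBIC))
import pickle
E
python3 - <<'E'
from h import *
s=cam("scene");d=cam("side")
pickle.dump((s,d),open("c0.pkl","wb"))
crop(s,140,180,190,140,4,"s1.png");crop(d,175,170,150,140,4,"d1.png")
E
```

```text
(no output)
```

View pics/s1.png

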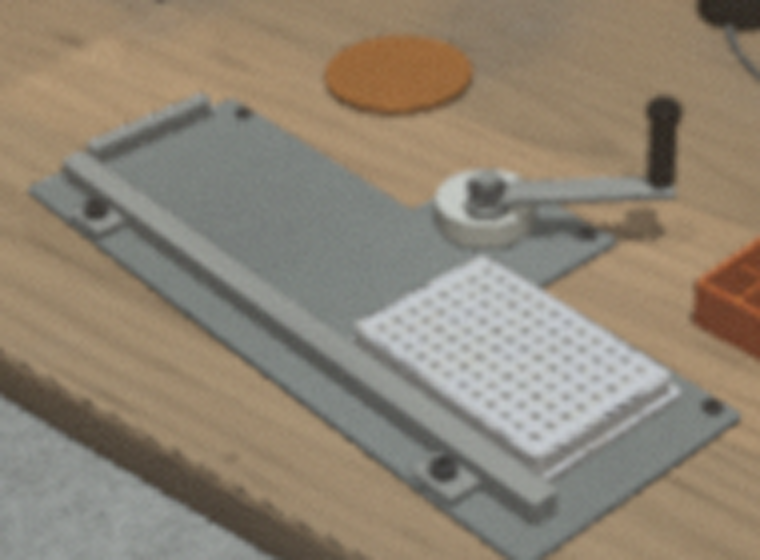

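View pics/d1.png

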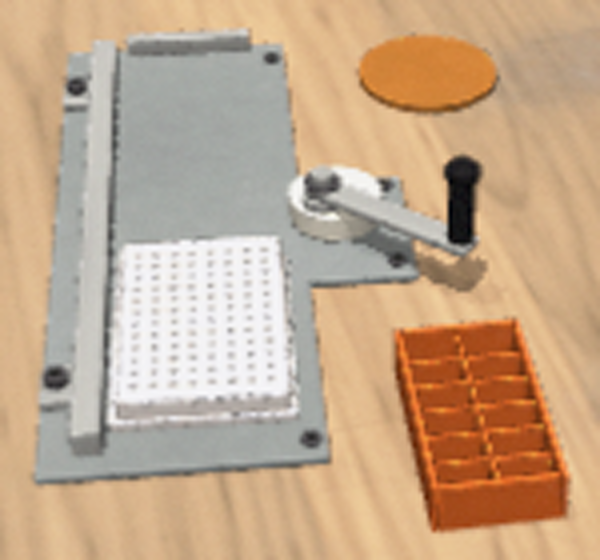

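Run:
```python
from h import *
s,d=pickle.load(open("c0.pkl","rb"))
S=lambda u,v:(140+(u+.5)/4-.5,180+(v+.5)/4-.5)
D=lambda u,v:(175+(u+.5)/4-.5,170+(v+.5)/4-.5)
np.set_printoptions(precision=4,suppress=True)
bl=[("farleft",(35,185),(72,52)),("nearleft",(525,556),(37,478)),("nearright",(738,415),(330,458)),("farright",(228,100),(282,44))]
for n,a,b in bl: print(n,onz(s,S(*a),.006),onz(d,D(*b),.006),tri((s,S(*a)),(d,D(*b))))
print("pegtop",tri((s,S(664,105)),(d,D(462,168))))
print("pegbot",tri((s,S(661,182)),(d,D(460,238))))
print("bolt",tri((s,S(486,180)),(d,D(322,176))))
print("roller top",onz(s,S(484,196),.022),onz(d,D(338,196),.022))
print("fence top near end",onz(s,S(553,493),.02),onz(d,D(103,436),.02)," inner top edge")
print("fence top far end inner",onz(s,S(85,152),.02),onz(d,D(116,42),.02))
for n,a,b in [("pl A far-fence",(357,325),(124,247)),("far-right",(487,258),(279,238)),("near-right",(672,378),(297,402)),("near-fence",(543,462),(117,408))]:
  print(n,onz(s,S(*a),.02),onz(d,D(*b),.02))
```

```text
farleft [0.4383 0.242  0.006 ] [0.4382 0.2448 0.006 ] (array([0.4377, 0.2413, 0.0073]), [np.float64(0.0006514760165012595), np.float64(0.0006514760165012149)])
nearleft [ 0.3757 -0.1189  0.006 ] [ 0.3742 -0.1217  0.006 ] (array([ 0.3747, -0.1201,  0.006 ]), [np.float64(0.0011566247397837362), np.float64(0.0011566247397836618)])
nearright [ 0.4988 -0.1429  0.006 ] [ 0.5021 -0.1445  0.006 ] (array([ 0.503 , -0.1406,  0.0021]), [np.float64(0.00013580530866207842), np.float64(0.0001358053086621978)])
farright [0.5604 0.2221 0.006 ] [0.565  0.2208 0.006 ] (array([0.5667, 0.2289, 0.0009]), [np.float64(0.0002513005948826893), np.float64(0.0002513005948826219)])
pegtop (array([ 0.5967, -0.0383,  0.0777]), [np.float64(0.0004659828924971701), np.float64(0.0004659828924971773)])
pegbot (array([ 0.5969, -0.0384,  0.0345]), [np.float64(0.0001523849492505349), np.float64(0.00015238494925052436)])
bolt (array([0.5422, 0.0274, 0.0387]), [np.float64(6.428488077842274e-05), np.float64(6.428488077842388e-05)])
roller top [0.5502 0.0349 0.022 ] [0.5516 0.0307 0.022 ]
fence top near end [ 0.3993 -0.1154  0.02  ] [ 0.405 -0.118  0.02 ]  inner top edge
fence top far end inner [0.4616 0.2271 0.02  ] [0.4634 0.2258 0.02  ]
pl A far-fence [0.4358 0.019  0.02  ] [0.4357 0.0186 0.02  ]
far-right [0.5115 0.0035 0.02  ] [0.5135 0.0052 0.02  ]
near-right [ 0.4883 -0.1148  0.02  ] [ 0.4932 -0.1194  0.02  ]
near-fence [ 0.4118 -0.1014  0.02  ] [ 0.4138 -0.1014  0.02  ]
```

```bash
cat >> h.py <<'E'
np.set_printoptions(precision=4,suppress=True)
def plan(pts):
    """pts: list of (x,y,z,jaw-yaw deg of tool y). print rows from present pose"""
    o=get_obs();p=np.array(o["eef_pos"]);q=o["tool_rot"];r=R.from_quat([q[1],q[2],q[3],q[0]])
    y=r.apply([0,1,0]);print("t %.2f"%o["t"],"pos",p,"yaw %.2f"%np.degrees(np.arctan2(y[1],y[0])),"F",o["contact_force"],"w %.4f"%o["gripper_width"])
    for x,yy,z,a in pts:
        a=np.radians(a);ty=np.array([np.cos(a),np.sin(a),0]);tz=np.array([0,0,-1.]);tx=np.cross(ty,tz)
        rt=R.from_matrix(np.c_[tx,ty,tz]);rv=np.degrees((r.inv()*rt).as_rotvec())/5
        print(np.round(r.inv().apply(np.array([x,yy,z])-p)/.025,2).tolist(),np.round(rv,2).tolist())
def lane(X,Y): return X*.985-Y*-.1735, -X*.1735+Y*.985
E
python3 - <<'E'
from h import *
s,d=pickle.load(open("c0.pkl","rb"))
print("machine corners",onz(d,(258,150),0),onz(d,(228,95),0),onz(s,(80,120),0))
plan([(.40,.25,.20,20),(.445,0,.20,-8),(.4457,-.1476,.2,-10)])
E
```

```text
machine corners [0.6414 0.389  0.    ] [0.6477 0.8527 0.    ] [0.7315 0.9373 0.    ]
t 0.25 pos [0.2204 0.6377 0.2309] yaw 70.93 F [-0.0683  0.2934  0.9195] w 0.9992
[-11.86, -12.31, 1.25] [-0.01, 0.0, 10.19]
[-16.82, -21.17, 1.25] [-0.01, 0.01, 15.79]
[-18.78, -26.74, 1.26] [-0.01, 0.01, 16.19]
```

Call:
{"op": "jog_arm", "data": {"dp": [[-1.2,-1.3,0.1],[-2.5,-2.6,0.3],[-3.8,-3.9,0.4],[-5.1,-5.2,0.5],[-6.4,-6.6,0.7]], "angular": [[0,0,1],[0,0,2.1],[0,0,3.2],[0,0,4.3],[0,0,5.4]], "claw": [40,40,40,40,40]}}

```text
t: 0.75
eef_pos: [0.3186, 0.4284, 0.214]
tool_rot: [0.0, 0.393, 0.92, 0.001]
contact_force: [0.8, 0.5, 0.8]
gripper_width: 0.467
```

Run:
```python
from h import *
plan([(.40,.25,.20,20),(.445,0,.20,-8),(.4457,-.1476,.2,-10)])
```

```text
t 0.75 pos [0.3186 0.4284 0.214 ] yaw 43.71 F [0.779  0.4673 0.7602] w 0.4672
[-7.41, -2.58, 0.56] [0.01, -0.01, 4.74]
[-15.88, -8.19, 0.55] [0.01, -0.01, 10.34]
[-20.17, -12.25, 0.54] [0.01, -0.01, 10.74]
```

Call:
{"op": "jog_arm", "data": {"dp": [[-1.7,-0.6,0.1],[-3.5,-1.2,0.3],[-5.3,-1.9,0.4],[-7.0,-2.5,0.5],[-8.6,-3.4,0.5]], "angular": [[0,0,1.1],[0,0,2.2],[0,0,3.4],[0,0,4.6],[0,0,5.6]], "claw": [40,40,40,40,40]}}

```text
t: 1.25
eef_pos: [0.4067, 0.2143, 0.2013]
tool_rot: [0.0, 0.604, 0.797, 0.0]
contact_force: [1.0, -0.0, -0.7]
gripper_width: 0.467
```

Run:
```python
from h import *
plan([(.445,0,.20,-8),(.4457,-.1476,.2,-10)])
```

```text
t 1.25 pos [0.4067 0.2143 0.2013] yaw 15.68 F [ 0.9569 -0.0292 -0.723 ] w 0.4672
[-8.67, -0.84, 0.05] [0.01, -0.0, 4.74]
[-14.36, -2.41, 0.05] [0.01, -0.0, 5.14]
```

Call:
{"op": "jog_arm", "data": {"dp": [[-1.8,-0.1,0],[-3.6,-0.3,0],[-5.4,-0.5,0],[-7.2,-0.7,0],[-9.0,-0.9,0]], "angular": [[0,0,1],[0,0,2],[0,0,3],[0,0,4],[0,0,4.8]], "claw": [40,40,40,40,40]}}

```text
t: 1.75
eef_pos: [0.4459, -0.0083, 0.2016]
tool_rot: [0.0, 0.756, 0.654, 0.001]
contact_force: [0.7, 0.3, 1.2]
gripper_width: 0.466
```

Run:
```python
from h import *
cam("wrist","w1.png")
plan([(.4457,-.1476,.2,-10),(.4457,-.1476,.03,-10)])
```

```text
t 1.80 pos [ 0.4466 -0.0158  0.202 ] yaw -8.90 F [-0.1389 -5.9462  0.5495] w 0.4669
[-5.22, 0.78, 0.09] [0.03, 0.02, 0.22]
[-5.2, 0.76, 6.89] [0.03, 0.02, 0.22]
```

View pics/w1.png

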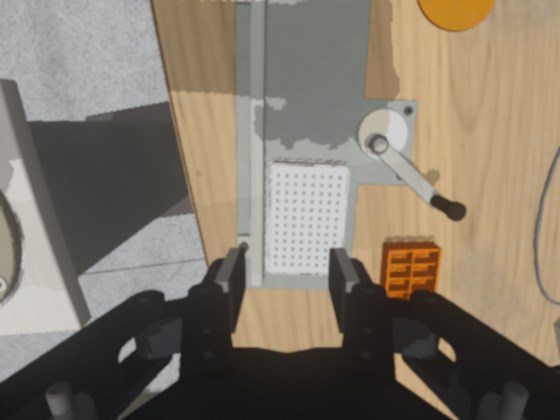

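The wrist view looks straight down on the lane: fence at column 257, plate at (268-348, 163-275), pivot at (378,145), peg at (455,210) and rack at (410,270). I'll take one more at rest and measure from it.

Run:
```python
from h import *
c=cam("wrist"); pickle.dump(c,open("w2.pkl","wb"))
crop(c,225,0,260,300,2.6,"w2.png"); 
im=c["pixels"].astype(int)
for nm,(u,v) in dict(pivot_bolt=(378,145),).items(): print(nm,onz(c,(u,v),.04))
plan([(.4457,-.1476,.03,-10)])
```

```text
pivot_bolt [0.5405 0.0165 0.04  ]
t 1.85 pos [ 0.4463 -0.0124  0.2018] yaw -8.69 F [ 0.0508 -0.3158 -0.3251] w 0.4683
[-5.34, 0.78, 6.88] [0.02, 0.01, 0.26]
```

View pics/w2.png

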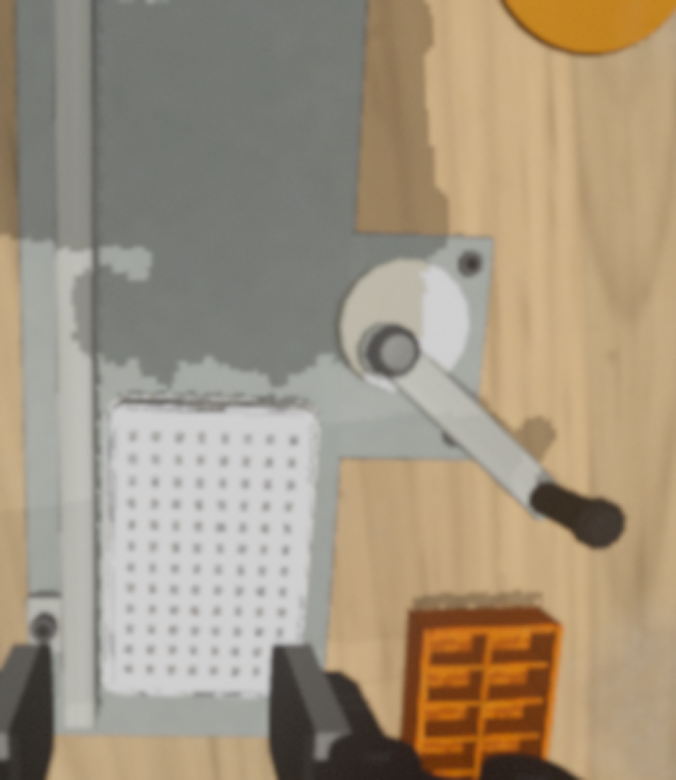

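Run:
```python
from h import *
c=pickle.load(open("w2.pkl","rb"))
W=lambda u,v:(225+(u+.5)/2.6-.5,(v+.5)/2.6-.5)
ex=np.array([.985,-.1735]);ey=np.array([.1735,.985])
for n,u,v,z in [("bolt",398,350,.046),("rol",404,325,.022),("peghead",603,523,.08),("fence in far",97,5,.02),("fence in near",95,722,.02),("bedNR tab",340,458,.006),("tab far right",493,238,.006),("tab near left corner",356,236,.006),
 ("pl fl",112,402,.02),("pl fr",319,414,.02),("pl nl",104,692,.02)]:
  p=onz(c,W(u,v),z);print(n,p,"lane",p[:2]@ex,p[:2]@ey)
```

```text
bolt [0.5395 0.027  0.046 ] lane 0.5266886011056238 0.12021188903306053
rol [0.5493 0.0342 0.022 ] lane 0.5350747110328395 0.1290184316696137
peghead [ 0.5953 -0.0377  0.08  ] lane 0.5929153313096113 0.06617542265653109
fence in far [0.452 0.163 0.02 ] lane 0.4169403813881994 0.23896141929718276
fence in near [ 0.4027 -0.1128  0.02  ] lane 0.4162185363107425 -0.04124829049970234
bedNR tab [ 0.5225 -0.0165  0.006 ] lane 0.5175217305249458 0.07442465740037682
tab far right [0.5924 0.062  0.006 ] lane 0.5727445127708777 0.16388459077627612
tab near left corner [0.5381 0.0703 0.006 ] lane 0.517840511984579 0.1626290405206875
pl fl [0.4336 0.0221 0.02  ] lane 0.4232661829427976 0.09702568600935135
pl fr [0.5133 0.005  0.02  ] lane 0.5047870946456495 0.09396073589018222
pl nl [ 0.4091 -0.0993  0.02  ] lane 0.4201695518648132 -0.02682517265181877
```

Run:
```python
from h import *
a=lane(.463,-.072);print(a)
plan([(*a,.20,-10),(*a,.06,-10),(*a,.02,-10)])
```

```text
(0.44356300000000004, -0.1512505)
t 1.85 pos [ 0.4463 -0.0124  0.2018] yaw -8.69 F [ 0.0508 -0.3158 -0.3251] w 0.4683
[-5.51, 0.73, 0.08] [0.02, 0.01, 0.26]
[-5.5, 0.72, 5.68] [0.02, 0.01, 0.26]
[-5.5, 0.72, 7.28] [0.02, 0.01, 0.26]
```

Call:
{"op": "jog_arm", "data": {"dp": [[-2.0,0.2,0],[-3.9,0.5,0.1],[-5.5,0.7,0.4],[-5.5,0.7,2.2],[-5.5,0.7,4.1]], "angular": [[0,0,0.1],[0,0,0.2],[0,0,0.26],[0,0,0.26],[0,0,0.26]], "claw": [40,40,40,40,40]}}

```text
t: 2.35
eef_pos: [0.4456, -0.1462, 0.0987]
tool_rot: [0.002, 0.763, 0.646, 0.002]
contact_force: [1.1, 1.3, -0.3]
gripper_width: 0.468
```

Run:
```python
from h import *
a=lane(.463,-.072)
plan([(*a,.02,-10)])
```

```text
t 2.35 pos [ 0.4456 -0.1462  0.0987] yaw -9.45 F [ 1.0835  1.3027 -0.3407] w 0.4680
[-0.22, -0.06, 3.15] [0.05, -0.0, 0.11]
```

Call:
{"op": "jog_arm", "data": {"dp": [[0,0,1],[0,0,2],[0,0,2.9],[0,0,3.1],[0,0,3.1]], "angular": [[0,0,0],[0,0,0],[0,0,0],[0,0,0],[0,0,0]], "claw": [40,40,40,40,40]}}

```text
t: 2.85
eef_pos: [0.4436, -0.1448, 0.0209]
tool_rot: [-0.001, 0.762, 0.647, -0.0]
contact_force: [0.1, -0.8, -0.4]
gripper_width: 0.465
```

Run:
```python
from h import *
a=lane(.463,-.072)
plan([(*a,.010,-10)])
c=cam("wrist","w3.png");d=cam("side");crop(d,150,150,160,150,4,"d3.png")
```

```text
t 2.85 pos [ 0.4436 -0.1448  0.0209] yaw -9.34 F [ 0.1334 -0.7754 -0.4117] w 0.4653
[-0.26, 0.04, 0.44] [-0.02, -0.0, 0.13]
```

View pics/w3.png

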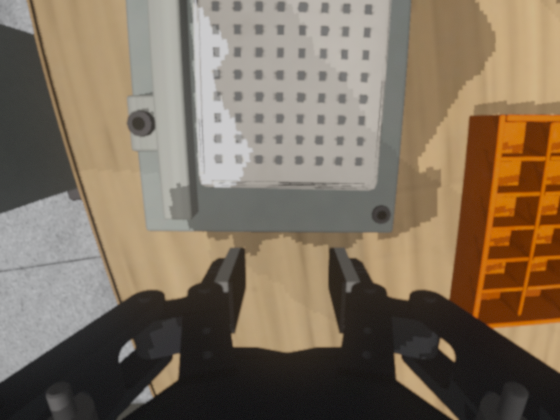

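View pics/d3.png

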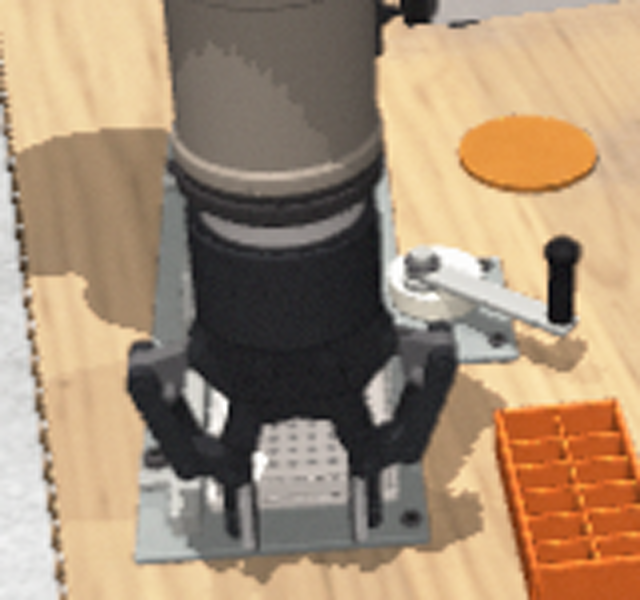

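Fingers are centred behind the plate, and the trailing edge is at row 188 in the wrist view. Next I lower them and start pushing.

Call:
{"op": "jog_arm", "data": {"dp": [[0,0,0.3],[0,0,0.44],[0.5,0,0.44],[1.0,0,0.44],[1.4,0,0.44]], "angular": [[0,0,0.1],[0,0,0.12],[0,0,0.12],[0,0,0.12],[0,0,0.12]], "claw": [40,40,40,40,40]}}

```text
t: 3.45
eef_pos: [0.45, -0.1088, 0.0104]
tool_rot: [-0.0, 0.765, 0.644, 0.0]
contact_force: [0.0, 0.0, 0.2]
gripper_width: 0.472
```

Run:
```python
from h import *
plan([(*lane(.461,.055),.010,-10)])
c=cam("wrist","w4.png")
```

```text
t 3.45 pos [ 0.45   -0.1088  0.0104] yaw -9.89 F [0.0404 0.043  0.1633] w 0.4720
[3.37, -0.03, 0.02] [0.0, -0.01, 0.02]
```

View pics/w4.png

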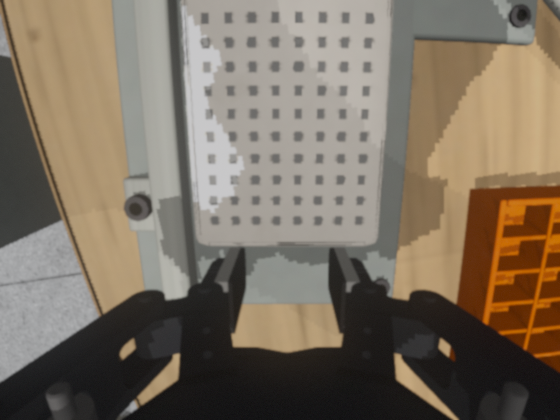

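Call:
{"op": "jog_arm", "data": {"dp": [[0.3,0,0.1],[0.7,0,0.1],[1.1,0,0.1],[1.5,0,0.1],[1.9,0,0.1]], "angular": [[0,0,0],[0,0,0],[0,0,0],[0,0,0],[0,0,0]], "claw": [40,40,40,40,40]}}

```text
t: 4.0
eef_pos: [0.458, -0.0629, 0.0078]
tool_rot: [-0.0, 0.766, 0.643, 0.0]
contact_force: [0.1, 0.0, -0.5]
gripper_width: 0.465
```

Run:
```python
from h import *
plan([(*lane(.461,.055),.008,-10)])
c=cam("wrist","w5.png");c=cam("side","d5.png")
```

```text
t 4.00 pos [ 0.458  -0.0629  0.0078] yaw -9.96 F [ 0.1153  0.0215 -0.4635] w 0.4652
[1.5, -0.03, -0.01] [-0.0, -0.0, 0.01]
```

View pics/w5.png

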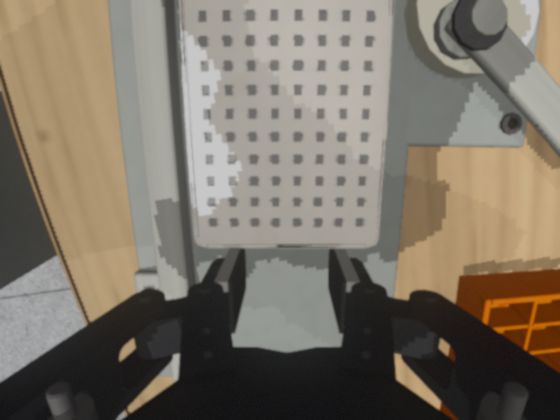

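View pics/d5.png

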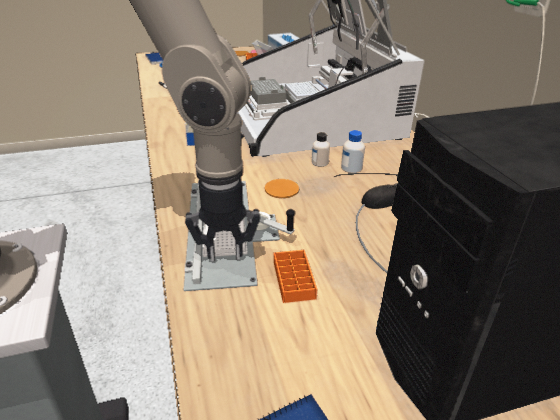

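Run:
```python
from h import *
c=cam("wrist")
ex=np.array([.985,-.1735]);ey=np.array([.1735,.985])
p=onz(c,(287,246),.010);print("edge",p,p[:2]@ex,p[:2]@ey, "tcpY",get_obs()["eef_pos"][:2]@ey)
for v in (480,): pass
im=c["pixels"]
crop(c,170,120,240,140,3,"w6.png")
p=onz(c,(483,20),.046);print("bolt",p[:2]@ex,p[:2]@ey)
```

```text
edge [ 0.4601 -0.0526  0.01  ] 0.46230814231614614 0.0280270964406802 tcpY 0.01744719006970149
bolt 0.5235888752528569 0.1177093610021324
```

Call:
{"op": "jog_arm", "data": {"dp": [[0.4,-0.1,0],[0.8,-0.2,0],[1.1,-0.3,0],[1.3,-0.3,0],[1.4,-0.3,0]], "angular": [[0,0,0],[0,0,0],[0,0,0],[0,0,0],[0,0,0]], "claw": [40,40,40,40,40]}}

```text
t: 4.65
eef_pos: [0.4565, -0.0273, 0.0078]
tool_rot: [-0.0, 0.766, 0.643, 0.0]
contact_force: [-0.1, -0.7, 0.1]
gripper_width: 0.472
```

Run:
```python
from h import *
c=cam("wrist","w7.png")
ex=np.array([.985,-.1735]);ey=np.array([.1735,.985])
p=onz(c,(287,246),.010);print("edge",p[:2]@ex,p[:2]@ey, "tcp",get_obs()["eef_pos"][:2]@ex,get_obs()["eef_pos"][:2]@ey)
plan([])
```

```text
edge 0.454584040242282 0.061930125362743844 tcp 0.4545043695147916 0.052457406521916924
t 4.70 pos [ 0.4566 -0.0272  0.0078] yaw -9.91 F [-0.3008  0.3065 -0.1154] w 0.4703
```

View pics/w7.png

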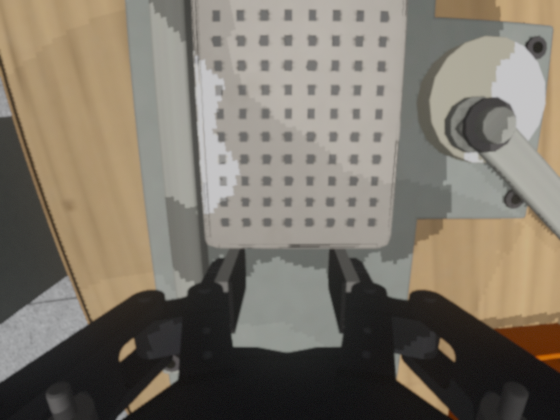

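Plate edge is still against the fingers (row 246), its centre about 5 mm short of the roller. One more nudge, then I back off and rise.

Call:
{"op": "jog_arm", "data": {"dp": [[0.1,0,0],[0.2,0,0],[0.2,0,0],[-0.3,0,0],[-0.8,0,-0.4]], "angular": [[0,0,0],[0,0,0],[0,0,0],[0,0,0],[0,0,0]], "claw": [40,40,40,40,40]}}

```text
t: 5.2
eef_pos: [0.452, -0.0489, 0.0174]
tool_rot: [-0.0, 0.766, 0.643, -0.001]
contact_force: [-0.3, 0.0, -0.1]
gripper_width: 0.473
```

Call:
{"op": "jog_arm", "data": {"dp": [[0,0,-1.5],[0,0,-3.0],[0,0,-4.5],[0,0.5,-5.5],[0,1.0,-6.5]], "angular": [[0,0,0],[0,0,0],[0,0,0],[0,0,0],[0,0,0]], "claw": [40,40,40,40,40]}}

```text
t: 5.7
eef_pos: [0.4772, -0.0539, 0.1823]
tool_rot: [-0.0, 0.767, 0.642, 0.001]
contact_force: [0.8, 0.5, 0.4]
gripper_width: 0.471
```

Run:
```python
from h import *
c=cam("wrist","w8.png");c=cam("wrist","w8.png");pickle.dump(c,open("w8.pkl","wb"))
crop(c,225,20,300,240,2.6,"w8c.png")
plan([(.596,-.038,.14,40),(.596,-.038,.14,-140)])
print(get_obs()["q"])
```

```text
t 5.80 pos [ 0.4807 -0.0541  0.184 ] yaw -10.10 F [ 0.2706  0.383  -0.2494] w 0.4654
[1.44, 4.41, 1.79] [0.09, 0.01, -10.02]
[1.44, 4.41, 1.79] [0.02, -0.11, 25.98]
[-0.6505  0.2613  0.7499  2.0928 -0.2358  0.862   0.0598]
```

View pics/w8c.png

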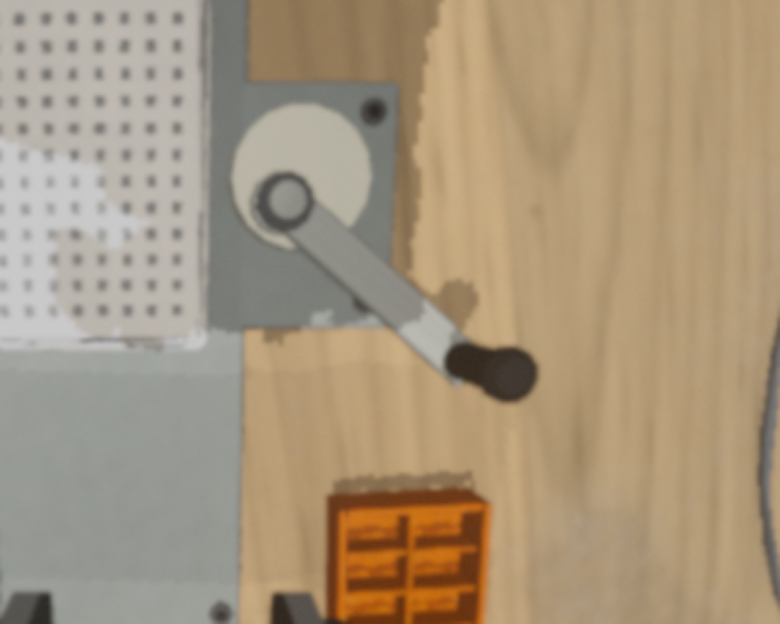

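View pics/w8.png

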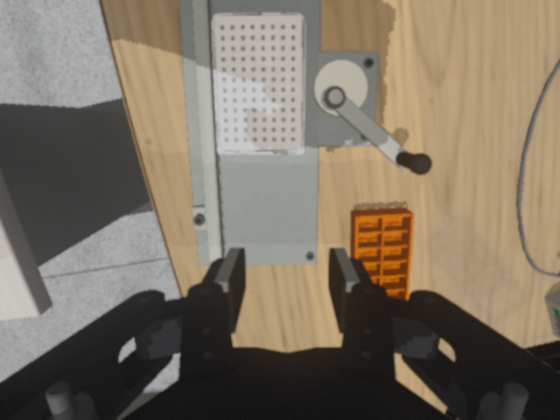

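Run:
```python
from h import *
c=pickle.load(open("w8.pkl","rb"))
W=lambda u,v:(225+(u+.5)/2.6-.5,20+(v+.5)/2.6-.5)
ex=np.array([.985,-.1735]);ey=np.array([.1735,.985])
for n,u,v,z in [("bolt",288,198,.046),("rol",302,174,.022),("peghead",510,374,.08),("pegbase",466,360,.036),("pl nr",207,347,.008)]:
  p=onz(c,W(u,v),z);print(n,p,"lane",p[:2]@ex,p[:2]@ey)
plan([(.596,-.038,.14,40),(.596,-.038,.10,40)])
```

```text
bolt [0.5398 0.0263 0.046 ] lane 0.5271020891578977 0.11957587867430346
rol [0.5499 0.0349 0.022 ] lane 0.5355768025758866 0.1298073053853124
peghead [ 0.5946 -0.0379  0.08  ] lane 0.5922320939313184 0.06585157139376495
pegbase [ 0.5969 -0.0386  0.036 ] lane 0.5946879109366416 0.06550619535195366
pl nr [ 0.5073 -0.0209  0.008 ] lane 0.5032788052433543 0.06746283172599875
t 5.80 pos [ 0.4807 -0.0541  0.184 ] yaw -10.10 F [ 0.2706  0.383  -0.2494] w 0.4654
[1.44, 4.41, 1.79] [0.09, 0.01, -10.02]
[1.44, 4.4, 3.39] [0.09, 0.01, -10.02]
```

Call:
{"op": "jog_arm", "data": {"dp": [[0.4,1.2,0],[0.8,2.4,0],[1.2,3.6,0.3],[1.44,4.4,0.8],[1.44,4.4,1.4]], "angular": [[0,0,-1.5],[0,0,-3],[0,0,-4.5],[0,0,-6],[0,0,-7.5]], "claw": [40,40,40,40,40]}}

```text
t: 6.3
eef_pos: [0.5942, -0.0366, 0.1446]
tool_rot: [0.001, 0.516, 0.856, 0.0]
contact_force: [-0.8, -1.5, 0.4]
gripper_width: 0.469
```

Run:
```python
from h import *
plan([(.596,-.038,.11,40)])
```

```text
t 6.30 pos [ 0.5942 -0.0366  0.1446] yaw 27.82 F [-0.8247 -1.4585  0.3748] w 0.4687
[-0.08, 0.04, 1.38] [0.01, 0.02, -2.44]
```

Call:
{"op": "jog_arm", "data": {"dp": [[0,0,0.3],[0,0,0.6],[0,0,0.9],[0,0,0.9],[0,0,0.9]], "angular": [[0,0,-1.2],[0,0,-2.4],[0,0,-2.5],[0,0,-2.5],[0,0,-2.5]], "claw": [40,40,40,40,40]}}

```text
t: 6.8
eef_pos: [0.5918, -0.0363, 0.1227]
tool_rot: [-0.0, 0.424, 0.906, -0.0]
contact_force: [-0.4, 0.4, 0.6]
gripper_width: 0.47
```

Run:
```python
from h import *
c=cam("wrist","w9.png");c2=cam("side");crop(c2,220,150,140,120,5,"d9.png");c3=cam("scene");crop(c3,230,150,140,120,5,"s9.png")
plan([(.596,-.0382,.038,40)])
```

```text
t 6.95 pos [ 0.5924 -0.0358  0.1232] yaw 39.98 F [-0.4288 -0.3616 -0.1578] w 0.4663
[-0.16, 0.05, 3.41] [0.01, 0.0, -0.0]
```

View pics/w9.png

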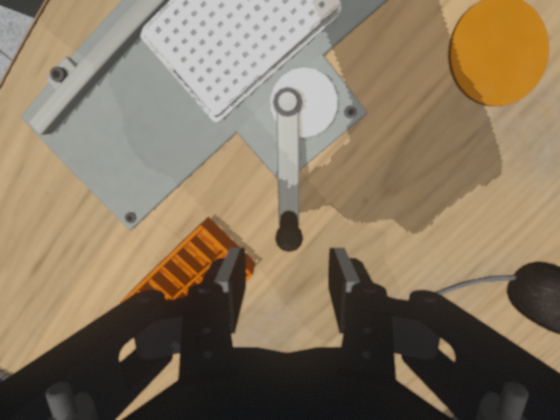

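View pics/d9.png

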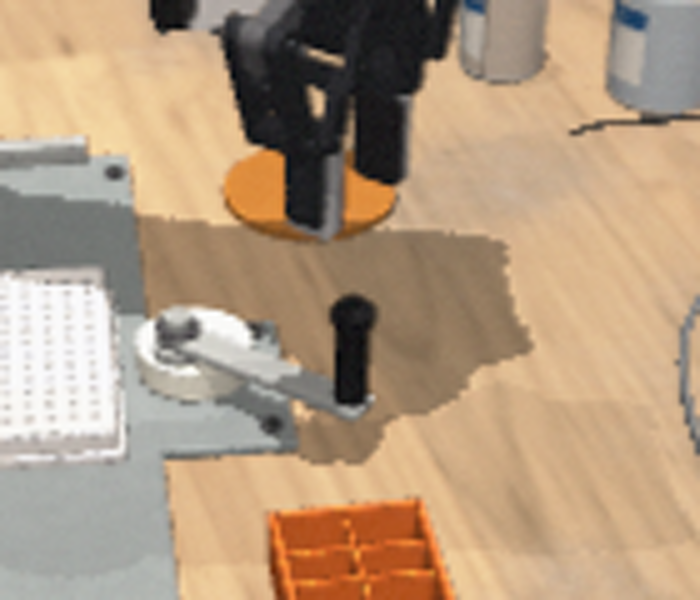

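View pics/s9.png

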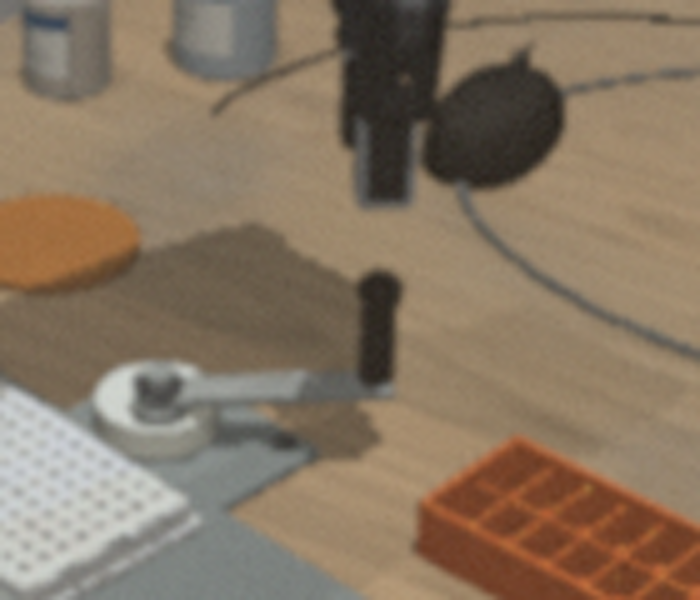

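The lever hangs vertical in the wrist view, with the peg at (289,237) on the jaws' centre line (col 288). The next moves descend over the peg and close.

Call:
{"op": "jog_arm", "data": {"dp": [[-0.16,0.05,0.3],[-0.16,0.05,1.4],[-0.16,0.05,2.5],[-0.16,0.05,3.3],[-0.16,0.05,3.4]], "angular": [[0,0,0],[0,0,0],[0,0,0],[0,0,0],[0,0,0]], "claw": [40,40,40,40,40]}}

```text
t: 7.45
eef_pos: [0.594, -0.0379, 0.0351]
tool_rot: [-0.002, 0.422, 0.906, -0.001]
contact_force: [-0.3, -0.6, 0.6]
gripper_width: 0.466
```

Run:
```python
from h import *
plan([(.596,-.0382,.038,40)])
c2=cam("side");crop(c2,220,150,140,120,5,"d10.png")
```

```text
t 7.45 pos [ 0.594  -0.0379  0.0351] yaw 40.03 F [-0.308  -0.6465  0.5655] w 0.4657
[-0.06, 0.05, -0.12] [-0.04, -0.03, 0.01]
```

View pics/d10.png

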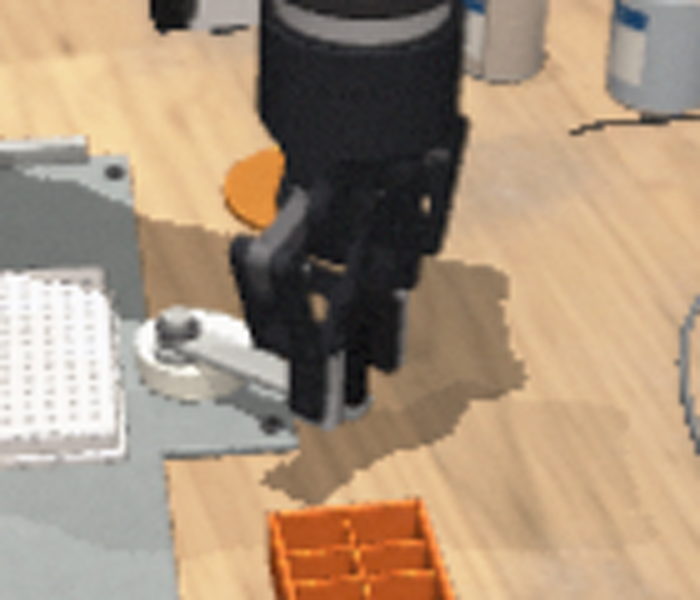

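Call:
{"op": "jog_arm", "data": {"dp": [[0,0,-0.2],[-0.05,0.05,-0.2],[-0.05,0.05,-0.2],[-0.05,0.05,-0.2],[-0.05,0.05,-0.2]], "angular": [[0,0,0],[0,0,0],[0,0,0],[0,0,0],[0,0,0]], "claw": [40,30,20,10,8], "grip_force": 25}}

```text
t: 8.0
eef_pos: [0.5985, -0.0385, 0.0441]
tool_rot: [0.001, 0.423, 0.906, 0.0]
contact_force: [-0.5, -0.5, 6.5]
gripper_width: 0.193
```

```bash
cat >> h.py <<'E'
P=np.array([.5400,.0268])
def lev():
    o=get_obs();v=o["eef_pos"][:2]-P;a=np.degrees(np.arctan2(v[1],v[0]));F=o["contact_force"]
    t=np.array([-v[1],v[0]])/np.linalg.norm(v)
    print("lever world deg %.2f bed rad %.3f r %.4f z %.4f Ft %.2f Fr %.2f w %.4f t %.2f"%(a,np.radians(a+9.95),np.linalg.norm(v),o["eef_pos"][2],F[:2]@t,F[:2]@v/np.linalg.norm(v),o["gripper_width"],o["t"]))
    return a
def arc(a0,das,r=.0855):
    plan([(*(P+r*np.array([np.cos(np.radians(a0+d)),np.sin(np.radians(a0+d))])),get_obs()["eef_pos"][2],a0+d+90) for d in das])
E
python3 - <<'E'
from h import *
a=lev(); arc(a,[4,8,12,16,20],r=np.linalg.norm(get_obs()["eef_pos"][:2]-P))
E
```

```text
lever world deg -48.13 bed rad -0.666 r 0.0877 z 0.0441 Ft -0.73 Fr 0.03 w 0.1928 t 8.00
t 8.00 pos [ 0.5985 -0.0385  0.0441] yaw 40.01 F [-0.5228 -0.5104  6.515 ] w 0.1928
[0.02, 0.24, 0.0] [0.02, 0.02, -1.17]
[0.05, 0.49, 0.0] [0.02, 0.02, -1.97]
[0.1, 0.73, 0.0] [0.02, 0.02, -2.77]
[0.17, 0.96, 0.0] [0.02, 0.02, -3.57]
[0.25, 1.19, 0.0] [0.02, 0.02, -4.37]
```

Call:
{"op": "jog_arm", "data": {"dp": [[0,0,0],[0,0,0],[0,0,0],[0,0,0],[0,0,0]], "angular": [[0,0,0],[0,0,0],[0,0,0],[0,0,0],[0,0,0]], "claw": [8,8,8,8,8]}}

```text
t: 8.5
eef_pos: [0.5985, -0.0385, 0.0441]
tool_rot: [0.001, 0.423, 0.906, 0.0]
contact_force: [0.3, -1.8, 7.1]
gripper_width: 0.194
```

Run:
```python
from h import *
a=lev();print(get_obs()["contact_force"]);  arc(a,[4,8,12,16,20],r=np.linalg.norm(get_obs()["eef_pos"][:2]-P))
c2=cam("side");crop(c2,220,150,140,120,5,"d11.png")
```

```text
lever world deg -48.14 bed rad -0.667 r 0.0877 z 0.0441 Ft -0.94 Fr 1.56 w 0.1936 t 8.50
[ 0.3421 -1.788   7.0849]
t 8.50 pos [ 0.5985 -0.0385  0.0441] yaw 40.01 F [ 0.3421 -1.788   7.0849] w 0.1936
[0.02, 0.24, 0.0] [0.02, 0.02, -1.17]
[0.05, 0.49, 0.0] [0.02, 0.02, -1.97]
[0.1, 0.73, 0.0] [0.02, 0.02, -2.77]
[0.17, 0.96, 0.0] [0.02, 0.02, -3.57]
[0.25, 1.19, 0.0] [0.02, 0.02, -4.37]
```

View pics/d11.png

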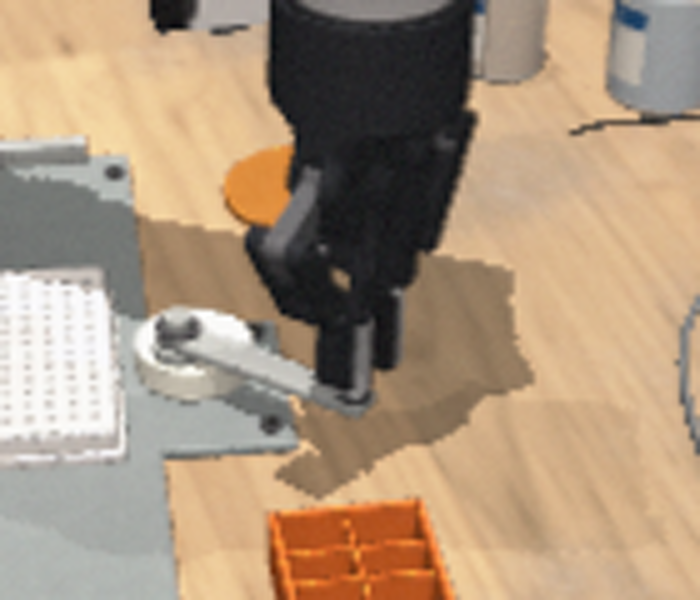

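Peg gripped (opening 16.5 mm). Start the arc, 14° first.

Run:
```python
from h import *
a=lev();v=get_obs()["eef_pos"][:2]-P;r=np.linalg.norm(v)
plan([(*(P+r*np.array([np.cos(np.radians(a+d)),np.sin(np.radians(a+d))])),get_obs()["eef_pos"][2],40+d) for d in [3,6,9,12,15]])
```

```text
lever world deg -48.14 bed rad -0.667 r 0.0877 z 0.0441 Ft -1.46 Fr 0.05 w 0.1950 t 8.55
t 8.55 pos [ 0.5985 -0.0385  0.0441] yaw 40.01 F [-1.0578 -1.0107  6.5736] w 0.1950
[0.01, 0.18, 0.0] [0.02, 0.02, -0.6]
[0.03, 0.37, 0.0] [0.02, 0.02, -1.2]
[0.06, 0.55, 0.0] [0.02, 0.02, -1.8]
[0.1, 0.73, 0.0] [0.02, 0.02, -2.4]
[0.15, 0.9, 0.0] [0.02, 0.02, -3.0]
```

Call:
{"op": "jog_arm", "data": {"dp": [[0.01,0.18,0],[0.03,0.37,0],[0.06,0.55,0],[0.1,0.73,0],[0.15,0.9,0]], "angular": [[0,0,-0.6],[0,0,-1.2],[0,0,-1.8],[0,0,-2.4],[0,0,-3]], "claw": [8,8,8,8,8]}}

```text
t: 9.05
eef_pos: [0.6132, -0.0212, 0.0441]
tool_rot: [0.001, 0.3, 0.954, 0.0]
contact_force: [-1.6, -1.1, 6.2]
gripper_width: 0.191
```

Run:
```python
from h import *
lev();print(get_obs()["contact_force"]);plan([])
c2=cam("side");crop(c2,190,150,140,120,5,"d12.png")
```

```text
lever world deg -33.27 bed rad -0.407 r 0.0876 z 0.0441 Ft -1.79 Fr -0.75 w 0.1912 t 9.05
[-1.6159 -1.0867  6.2367]
t 9.05 pos [ 0.6132 -0.0212  0.0441] yaw 55.12 F [-1.6159 -1.0867  6.2367] w 0.1912
```

View pics/d12.png

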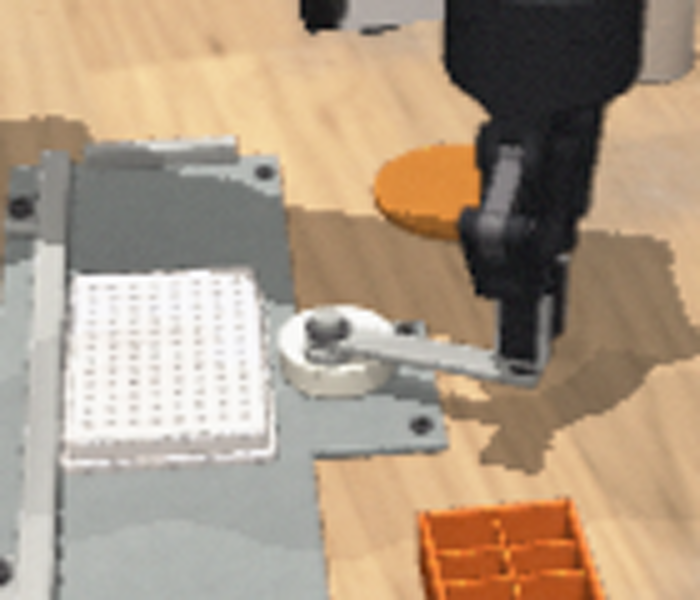

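The lever has followed to about -0.41 rad, and the roller is still a few mm from the plate. Next is 10° more.

Call:
{"op": "jog_arm", "data": {"dp": [[0,0.12,0],[0.01,0.24,0],[0.02,0.37,0],[0.03,0.49,0],[0.05,0.61,0]], "angular": [[0,0,-0.4],[0,0,-0.8],[0,0,-1.2],[0,0,-1.6],[0,0,-2]], "claw": [8,8,8,8,8]}}

```text
t: 9.6
eef_pos: [0.6204, -0.0079, 0.0441]
tool_rot: [0.0, 0.216, 0.976, 0.0]
contact_force: [-3.0, -1.0, 8.0]
gripper_width: 0.189
```

Run:
```python
from h import *
lev();print(get_obs()["contact_force"]);plan([])
```

```text
lever world deg -23.32 bed rad -0.233 r 0.0875 z 0.0441 Ft -2.09 Fr -2.37 w 0.1891 t 9.60
[-3.0015 -0.9838  7.9961]
t 9.60 pos [ 0.6204 -0.0079  0.0441] yaw 65.08 F [-3.0015 -0.9838  7.9961] w 0.1891
```

Call:
{"op": "jog_arm", "data": {"dp": [[0,0.05,0],[0,0.1,0],[0,0.15,0],[0.01,0.2,0],[0.01,0.25,0]], "angular": [[0,0,-0.16],[0,0,-0.32],[0,0,-0.48],[0,0,-0.64],[0,0,-0.8]], "claw": [8,8,8,8,8]}}

```text
t: 10.1
eef_pos: [0.6225, -0.0021, 0.044]
tool_rot: [0.0, 0.182, 0.983, 0.0]
contact_force: [-3.6, -0.2, 8.4]
gripper_width: 0.196
```

Run:
```python
from h import *
lev();print(get_obs()["contact_force"]);plan([])
c2=cam("side");crop(c2,190,150,140,120,5,"d13.png")
```

```text
lever world deg -19.32 bed rad -0.163 r 0.0874 z 0.0440 Ft -1.41 Fr -3.27 w 0.1962 t 10.10
[-3.5514 -0.2447  8.4085]
t 10.10 pos [ 0.6225 -0.0021  0.044 ] yaw 69.04 F [-3.5514 -0.2447  8.4085] w 0.1962
```

View pics/d13.png

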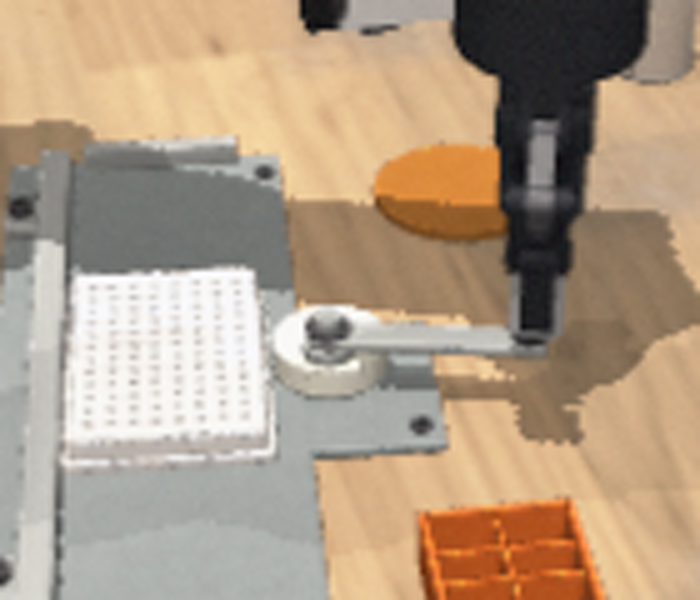

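Call:
{"op": "jog_arm", "data": {"dp": [[0,0.04,0],[0,0.08,0],[0,0.12,0],[0,0.16,0],[0.01,0.2,0]], "angular": [[0,0,-0.13],[0,0,-0.26],[0,0,-0.39],[0,0,-0.52],[0,0,-0.65]], "claw": [8,8,8,8,8]}}

```text
t: 10.65
eef_pos: [0.624, 0.0026, 0.044]
tool_rot: [0.0, 0.154, 0.988, 0.0]
contact_force: [-2.6, -0.7, 9.3]
gripper_width: 0.191
```

Run:
```python
from h import *
lev();print(get_obs()["contact_force"])
```

```text
lever world deg -16.06 bed rad -0.107 r 0.0874 z 0.0440 Ft -1.40 Fr -2.26 w 0.1909 t 10.65
[-2.5564 -0.724   9.2562]
```

Call:
{"op": "jog_arm", "data": {"dp": [[0,0.04,0],[0,0.08,0],[0,0.12,0],[0,0.16,0],[0.01,0.2,0]], "angular": [[0,0,-0.13],[0,0,-0.26],[0,0,-0.39],[0,0,-0.52],[0,0,-0.65]], "claw": [8,8,8,8,8]}}

```text
t: 11.15
eef_pos: [0.6252, 0.0074, 0.044]
tool_rot: [0.0, 0.126, 0.992, -0.0]
contact_force: [-4.0, -1.4, 8.5]
gripper_width: 0.194
```

Run:
```python
from h import *
lev();print(get_obs()["contact_force"])
c2=cam("side");crop(c2,190,150,140,120,5,"d14.png")
```

```text
lever world deg -12.84 bed rad -0.050 r 0.0874 z 0.0440 Ft -2.25 Fr -3.58 w 0.1943 t 11.15
[-3.9887 -1.4038  8.51  ]
```

View pics/d14.png

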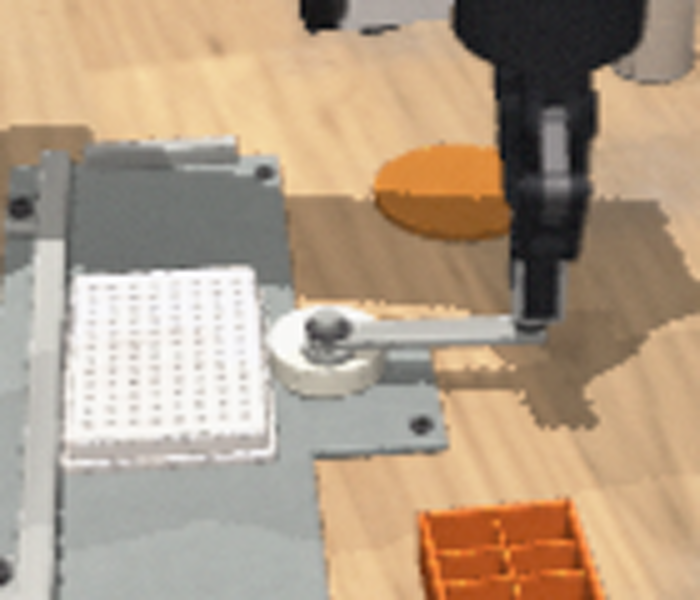

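Call:
{"op": "jog_arm", "data": {"dp": [[0,0.03,0],[0,0.06,0],[0,0.09,0],[0,0.12,0],[0,0.14,0]], "angular": [[0,0,-0.1],[0,0,-0.2],[0,0,-0.3],[0,0,-0.4],[0,0,-0.46]], "claw": [8,8,8,8,8]}}

```text
t: 11.7
eef_pos: [0.6259, 0.0108, 0.044]
tool_rot: [-0.0, 0.106, 0.994, -0.0]
contact_force: [-4.8, -1.4, 8.3]
gripper_width: 0.191
```

Run:
```python
from h import *
lev();print(get_obs()["contact_force"])
```

```text
lever world deg -10.55 bed rad -0.010 r 0.0874 z 0.0440 Ft -2.25 Fr -4.50 w 0.1909 t 11.70
[-4.8383 -1.3883  8.3086]
```

Call:
{"op": "jog_arm", "data": {"dp": [[0,0.03,0],[0,0.06,0],[0,0.09,0],[0,0.12,0],[0,0.14,0]], "angular": [[0,0,-0.1],[0,0,-0.2],[0,0,-0.3],[0,0,-0.4],[0,0,-0.46]], "claw": [8,8,8,8,8]}}

```text
t: 12.2
eef_pos: [0.6264, 0.0141, 0.044]
tool_rot: [-0.0, 0.086, 0.996, -0.0]
contact_force: [-5.0, -2.1, 10.4]
gripper_width: 0.191
```

Run:
```python
from h import *
lev();print(get_obs()["contact_force"])
c2=cam("side");crop(c2,190,150,140,120,5,"d15.png")
```

```text
lever world deg -8.34 bed rad 0.028 r 0.0873 z 0.0440 Ft -2.85 Fr -4.66 w 0.1907 t 12.20
[-5.028  -2.1384 10.3678]
```

View pics/d15.png

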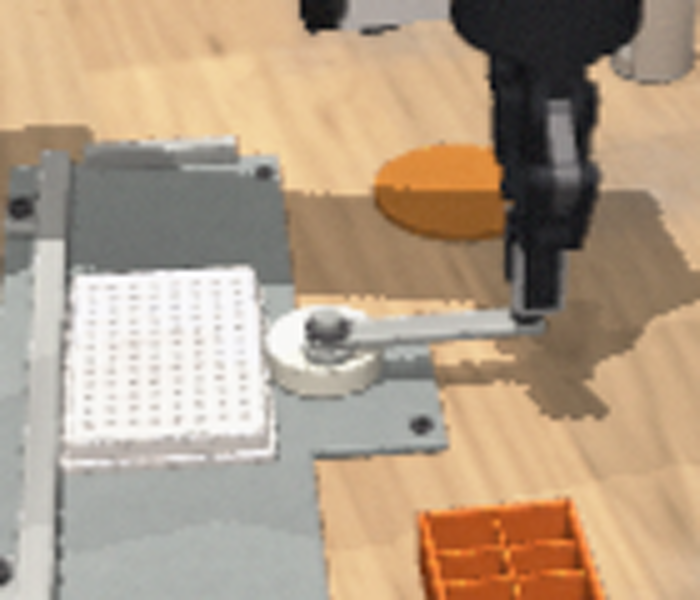

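Call:
{"op": "jog_arm", "data": {"dp": [[0,0.02,0],[0,0.04,0],[0,0.06,0],[0,0.08,0],[0,0.1,0]], "angular": [[0,0,-0.06],[0,0,-0.12],[0,0,-0.18],[0,0,-0.25],[0,0,-0.32]], "claw": [8,8,8,8,8]}}

```text
t: 12.75
eef_pos: [0.6267, 0.0165, 0.044]
tool_rot: [-0.001, 0.072, 0.997, -0.0]
contact_force: [-5.5, -1.7, 10.6]
gripper_width: 0.192
```

Run:
```python
from h import *
lev();print(get_obs()["contact_force"])
```

```text
lever world deg -6.76 bed rad 0.056 r 0.0873 z 0.0440 Ft -2.37 Fr -5.23 w 0.1922 t 12.75
[-5.4675 -1.7359 10.6076]
```

Call:
{"op": "jog_arm", "data": {"dp": [[0,0.02,0],[0,0.04,0],[0,0.06,0],[0,0.08,0],[0,0.1,0]], "angular": [[0,0,-0.06],[0,0,-0.12],[0,0,-0.18],[0,0,-0.25],[0,0,-0.32]], "claw": [8,8,8,8,8]}}

```text
t: 13.25
eef_pos: [0.6269, 0.0189, 0.044]
tool_rot: [-0.001, 0.058, 0.998, -0.0]
contact_force: [-5.8, -1.6, 9.8]
gripper_width: 0.193
```

Run:
```python
from h import *
lev();print(get_obs()["contact_force"])
c2=cam("side");crop(c2,190,150,140,120,5,"d16.png")
c2=cam("scene");crop(c2,190,190,140,110,5,"s16.png")
```

```text
lever world deg -5.20 bed rad 0.083 r 0.0873 z 0.0440 Ft -2.08 Fr -5.65 w 0.1926 t 13.25
[-5.8137 -1.5565  9.782 ]
```

View pics/d16.png

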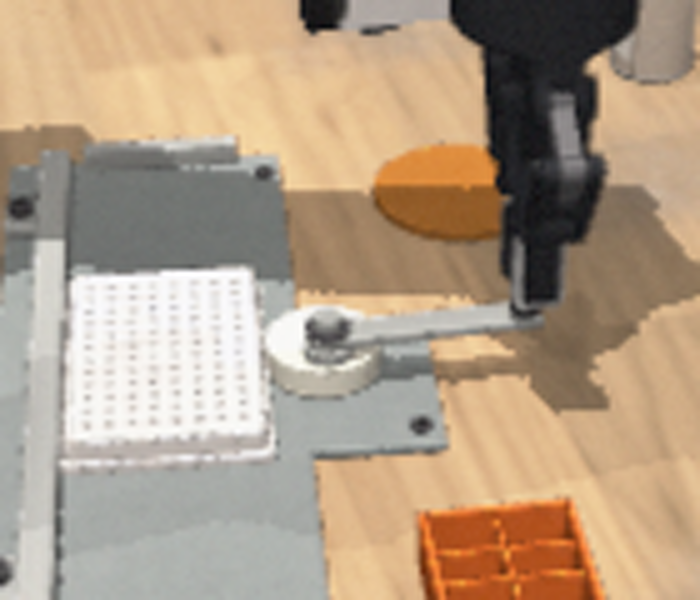

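View pics/s16.png

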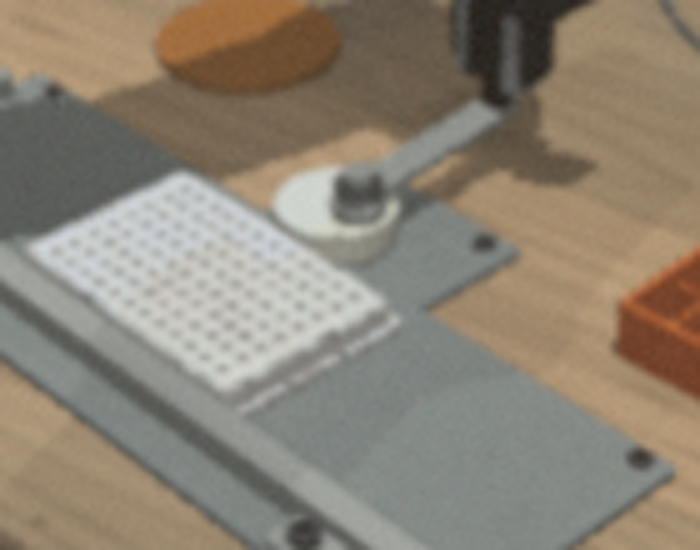

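Call:
{"op": "jog_arm", "data": {"dp": [[0.01,0.02,0],[0.02,0.04,0],[0.03,0.06,0],[0.03,0.08,0],[0.03,0.1,0]], "angular": [[0,0,-0.06],[0,0,-0.12],[0,0,-0.18],[0,0,-0.25],[0,0,-0.32]], "claw": [8,8,8,8,8]}}

```text
t: 13.85
eef_pos: [0.6271, 0.0212, 0.044]
tool_rot: [-0.0, 0.045, 0.999, -0.0]
contact_force: [-4.9, -1.7, 8.6]
gripper_width: 0.193
```

Run:
```python
from h import *
lev();print(get_obs()["contact_force"])
```

```text
lever world deg -3.67 bed rad 0.110 r 0.0873 z 0.0440 Ft -2.05 Fr -4.82 w 0.1926 t 13.85
[-4.9417 -1.7412  8.6066]
```

Call:
{"op": "jog_arm", "data": {"dp": [[0,0.02,0],[0,0.04,0],[0,0.06,0],[0,0.08,0],[0,0.1,0]], "angular": [[0,0,-0.06],[0,0,-0.12],[0,0,-0.18],[0,0,-0.25],[0,0,-0.32]], "claw": [8,8,8,8,8]}}

```text
t: 14.35
eef_pos: [0.6272, 0.0224, 0.044]
tool_rot: [-0.0, 0.031, 1.0, -0.001]
contact_force: [-4.5, -4.6, 10.4]
gripper_width: 0.191
```

Run:
```python
from h import *
lev();print(get_obs()["contact_force"])
```

```text
lever world deg -2.90 bed rad 0.123 r 0.0873 z 0.0440 Ft -4.83 Fr -4.25 w 0.1914 t 14.35
[-4.4925 -4.6102 10.4287]
```

Contact: the last 2.5 mm commanded gave only 1.2 mm of travel, and the tangential force rose from -2.0 to -4.8 N. The plate is clamped between roller and fence at a TCP angle of about -2.9°. Backing off by about 5° (≈1 mm play) means a target TCP angle of about -7.8°.

Run:
```python
from h import *
c2=cam("scene");crop(c2,190,190,140,110,5,"s17.png");pickle.dump(c2,open("s17.pkl","wb"))
```

```text
(no output)
```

View pics/s17.png

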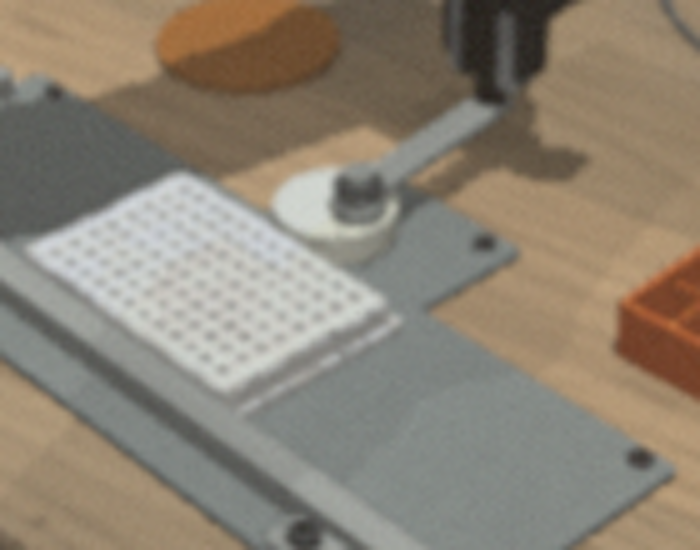

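Call:
{"op": "jog_arm", "data": {"dp": [[0,-0.08,0],[0,-0.16,0],[0,-0.24,0],[0,-0.3,0],[0,-0.32,0]], "angular": [[0,0,0.25],[0,0,0.5],[0,0,0.75],[0,0,0.95],[0,0,1.05]], "claw": [8,8,8,8,8]}}

```text
t: 14.9
eef_pos: [0.6268, 0.0171, 0.044]
tool_rot: [-0.0, 0.076, 0.997, 0.0]
contact_force: [-4.1, 1.4, 8.5]
gripper_width: 0.191
```

Run:
```python
from h import *
lev();print(get_obs()["contact_force"]);plan([])
```

```text
lever world deg -6.35 bed rad 0.063 r 0.0873 z 0.0440 Ft 0.89 Fr -4.26 w 0.1912 t 14.90
[-4.1311  1.3521  8.5319]
t 14.90 pos [0.6268 0.0171 0.044 ] yaw 81.27 F [-4.1311  1.3521  8.5319] w 0.1912
```

Call:
{"op": "jog_arm", "data": {"dp": [[0,-0.03,0],[0,-0.06,0],[0,-0.09,0],[0,-0.09,0],[0,-0.09,0]], "angular": [[0,0,0.1],[0,0,0.1],[0,0,0.1],[0,0,0.1],[0,0,0.1]], "claw": [8,8,8,8,8]}}

```text
t: 15.4
eef_pos: [0.6265, 0.0153, 0.044]
tool_rot: [-0.0, 0.08, 0.997, 0.001]
contact_force: [-4.4, 0.7, 8.8]
gripper_width: 0.188
```

Run:
```python
from h import *
lev();print(get_obs()["contact_force"]);plan([])
```

```text
lever world deg -7.56 bed rad 0.042 r 0.0873 z 0.0440 Ft 0.14 Fr -4.47 w 0.1881 t 15.40
[-4.415   0.7254  8.8192]
t 15.40 pos [0.6265 0.0153 0.044 ] yaw 80.81 F [-4.415   0.7254  8.8192] w 0.1881
```

Call:
{"op": "jog_arm", "data": {"dp": [[0,-0.02,0],[0,-0.02,0],[0,-0.02,0],[0,-0.02,0],[0,-0.02,0]], "angular": [[0,0,0],[0,0,0],[0,0,0],[0,0,0],[0,0,0]], "claw": [8,8,18,30,40]}}

```text
t: 15.9
eef_pos: [0.6266, 0.0138, 0.0428]
tool_rot: [0.0, 0.08, 0.997, -0.0]
contact_force: [0.2, -0.4, -0.3]
gripper_width: 0.469
```

Call:
{"op": "jog_arm", "data": {"dp": [[0,0,0],[0,0,-0.3],[0,0,-1.2],[0,0,-2.4],[0,0,-3.6]], "angular": [[0,0,0],[0,0,0],[0,0,0],[0,0,0],[0,0,0]], "claw": [40,40,40,40,40]}}

```text
t: 16.4
eef_pos: [0.6263, 0.0137, 0.134]
tool_rot: [-0.0, 0.08, 0.997, -0.0]
contact_force: [1.4, -0.0, 0.2]
gripper_width: 0.467
```

Run:
```python
from h import *
c=cam("wrist","w20.png");c=cam("wrist","w20.png");pickle.dump(c,open("w20.pkl","wb"))
c2=cam("side");crop(c2,190,150,140,120,5,"d20.png")
plan([])
```

```text
t 16.55 pos [0.6283 0.0138 0.1356] yaw 80.76 F [-0.3419  0.8914 -0.2672] w 0.4655
```

View pics/w20.png

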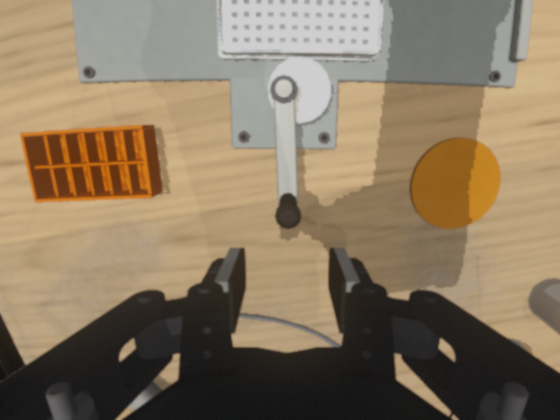

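View pics/d20.png

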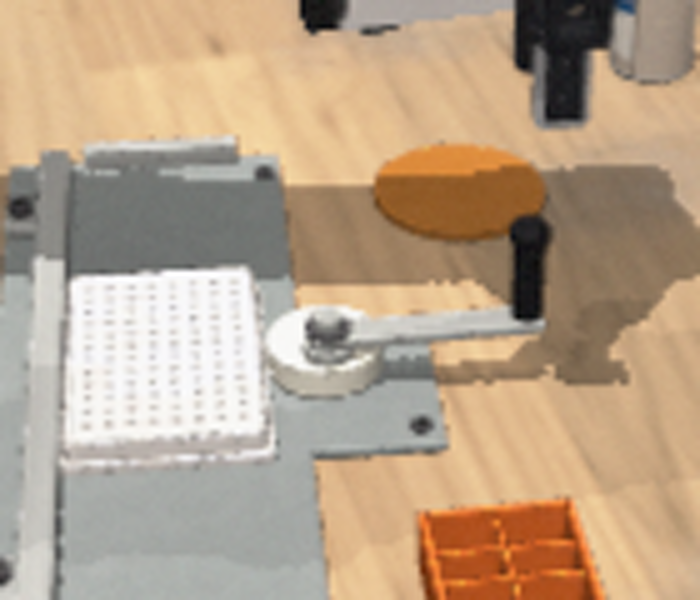

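The lever is free and pointing just past the tab's right side, and the rack and petri haven't moved. Next is a visual check of the lever angle, then I go back to behind the plate.

Run:
```python
from h import *
c=pickle.load(open("w20.pkl","rb"))
g=c["pixels"][170:235,260:320].max(2)
m=(g<75).astype(np.uint8);n,l,st,ce=cv2.connectedComponentsWithStats(m);print([(st[i].tolist(),ce[i]+[260,170]) for i in range(1,n) if st[i][4]>50])
h=onz(c,(288,215.5),.08);b=onz(c,(285,90),.046);v=(h-b)[:2];print(h,b,np.linalg.norm(v),np.degrees(np.arctan2(v[1],v[0])))
a=lane(.4595,.010);print(a)
plan([(.55,-.06,.14,40),(*a,.14,-10),(*a,.03,-10)])
```

```text
[([17, 24, 23, 34, 591], array([287.8917, 211.8139]))]
[0.6236 0.0156 0.08  ] [0.5419 0.027  0.046 ] 0.0825331896707533 -7.907910176770449
(0.4543425, -0.06987325)
t 16.55 pos [0.6283 0.0138 0.1356] yaw 80.76 F [-0.3419  0.8914 -0.2672] w 0.4655
[2.62, -3.42, -0.2] [0.04, 0.05, 8.15]
[6.33, -4.42, -0.21] [0.06, 0.03, 18.15]
[6.35, -4.43, 4.19] [0.06, 0.03, 18.15]
```

Call:
{"op": "jog_arm", "data": {"dp": [[0.7,-0.8,-0.2],[1.4,-1.7,-0.2],[2.1,-2.6,-0.2],[2.9,-3.4,-0.2],[3.6,-3.6,-0.2]], "angular": [[0,0,1.6],[0,0,3.2],[0,0,4.8],[0,0,6.4],[0,0,8.0]], "claw": [40,40,40,40,40]}}

```text
t: 17.05
eef_pos: [0.521, -0.0632, 0.1371]
tool_rot: [-0.001, 0.421, 0.907, -0.001]
contact_force: [0.1, 0.1, 0.7]
gripper_width: 0.469
```

Run:
```python
from h import *
a=lane(.4595,.010);plan([(*a,.14,-10)])
```

```text
t 17.05 pos [ 0.521  -0.0632  0.1371] yaw 40.23 F [0.1443 0.139  0.7011] w 0.4688
[1.52, -2.21, -0.11] [-0.03, 0.01, 10.05]
```

Call:
{"op": "jog_arm", "data": {"dp": [[0.3,-0.5,0],[0.6,-1.0,0],[0.9,-1.5,0],[1.2,-1.9,0],[1.5,-2.2,0]], "angular": [[0,0,1.6],[0,0,3.2],[0,0,4.8],[0,0,6.4],[0,0,8.0]], "claw": [40,40,40,40,40]}}

```text
t: 17.55
eef_pos: [0.4557, -0.0683, 0.1372]
tool_rot: [-0.001, 0.705, 0.71, -0.001]
contact_force: [-0.1, 0.7, 0.1]
gripper_width: 0.473
```

Run:
```python
from h import *
a=lane(.4595,.015);plan([(*a,.14,-10),(*a,.008,-10)])
```

```text
t 17.55 pos [ 0.4557 -0.0683  0.1372] yaw 0.41 F [-0.0697  0.7015  0.097 ] w 0.4729
[0.14, -0.02, -0.11] [-0.02, 0.0, 2.08]
[0.14, -0.01, 5.17] [-0.02, 0.0, 2.08]
```

Call:
{"op": "jog_arm", "data": {"dp": [[0,0,0],[0,0,1.2],[0,0,2.6],[0,0,4.0],[0,0,4.9]], "angular": [[0,0,1.2],[0,0,2.1],[0,0,2.1],[0,0,2.1],[0,0,2.1]], "claw": [40,40,40,40,40]}}

```text
t: 18.05
eef_pos: [0.4554, -0.0679, 0.0128]
tool_rot: [-0.001, 0.764, 0.645, -0.001]
contact_force: [0.6, -0.1, 0.5]
gripper_width: 0.466
```

Run:
```python
from h import *
c=cam("wrist","w21.png");plan([(*lane(.4595,.056),.008,-10),(*lane(.4595,.155),.008,-10)])
```

```text
t 18.10 pos [ 0.454  -0.0678  0.0108] yaw -9.70 F [-1.2692 -0.1062 -1.7974] w 0.4663
[1.76, 0.04, 0.11] [-0.08, 0.02, 0.06]
[5.72, 0.06, 0.1] [-0.08, 0.02, 0.06]
```

View pics/w21.png

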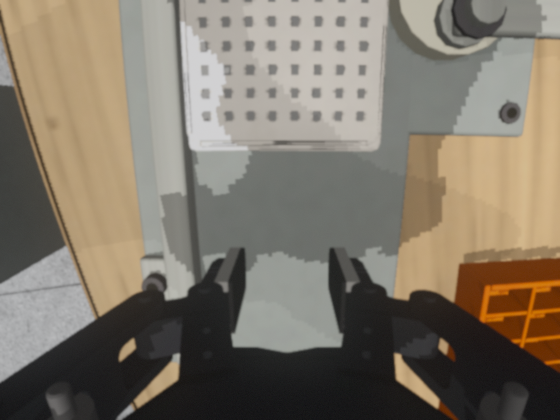

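Plate is square in the lane, trailing edge at row 150, with a finger gap of about 40 mm. For linkage clearance from the roller bolt I narrow the fingers to 20 mm and shift slightly towards the fence.

Call:
{"op": "jog_arm", "data": {"dp": [[0,-0.1,0],[0.3,-0.24,0.06],[0.7,-0.24,0.06],[1.1,-0.24,0.06],[1.4,-0.24,0.06]], "angular": [[0,0,0.06],[0,0,0.06],[0,0,0.06],[0,0,0.06],[0,0,0.06]], "claw": [20,20,20,20,20]}}

```text
t: 18.6
eef_pos: [0.4581, -0.0307, 0.0145]
tool_rot: [0.0, 0.766, 0.643, 0.001]
contact_force: [0.3, 0.5, 0.0]
gripper_width: 0.234
```

Run:
```python
from h import *
c=cam("wrist","w22.png");plan([(*lane(.4525,.056),.009,-10),(*lane(.4525,.154),.009,-10)])
c2=cam("side");crop(c2,170,150,140,130,5,"d22.png")
```

```text
t 18.65 pos [ 0.4582 -0.0296  0.0143] yaw -9.83 F [ 0.9879  1.7469 -0.9556] w 0.2339
[0.23, -0.15, 0.21] [0.01, -0.02, 0.03]
[4.15, -0.14, 0.22] [0.01, -0.02, 0.03]
```

View pics/w22.png

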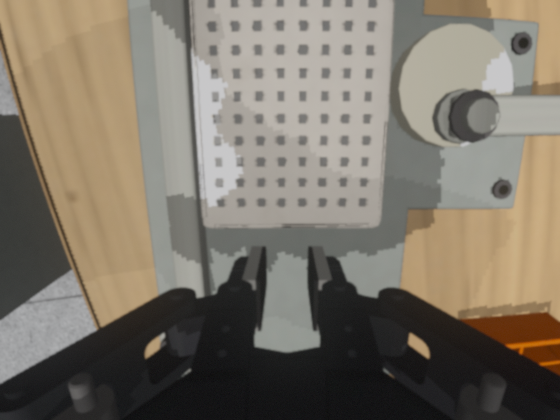

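View pics/d22.png

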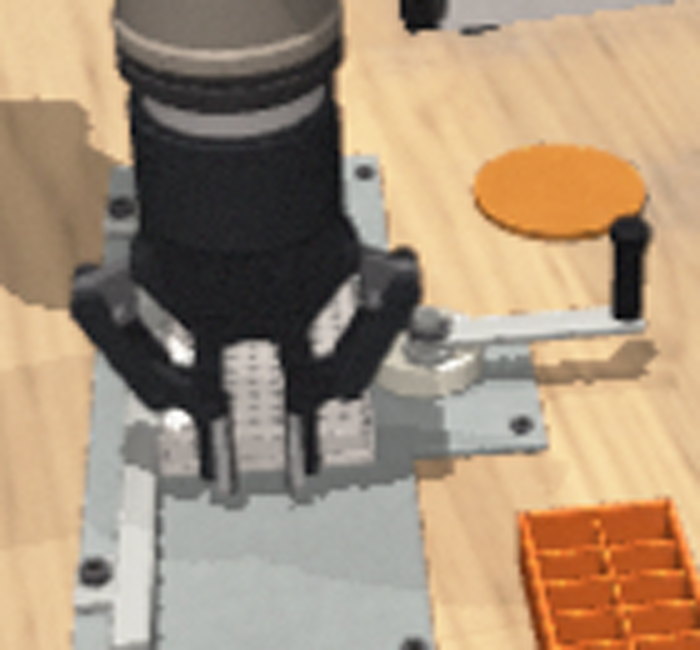

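Knuckles sit about 0.09 m high, well above the bolt (0.046 m), so the way through is clear. I lower to 9 mm and push on slowly.

Call:
{"op": "jog_arm", "data": {"dp": [[0,0,0.2],[0.2,0,0.2],[0.45,0,0.2],[0.7,0,0.2],[0.95,0,0.2]], "angular": [[0,0,0.03],[0,0,0.03],[0,0,0.03],[0,0,0.03],[0,0,0.03]], "claw": [20,20,20,20,20]}}

```text
t: 19.2
eef_pos: [0.4614, -0.0086, 0.0088]
tool_rot: [-0.0, 0.767, 0.642, -0.0]
contact_force: [-0.2, -0.1, 0.1]
gripper_width: 0.237
```

Run:
```python
from h import *
c=cam("wrist","w23.png");plan([(*lane(.456,.154),.009,-10)])
```

```text
t 19.25 pos [ 0.4617 -0.0074  0.0087] yaw -10.08 F [ 0.3002  0.6607 -0.258 ] w 0.2336
[3.25, -0.0, -0.01] [-0.0, -0.01, -0.02]
```

View pics/w23.png

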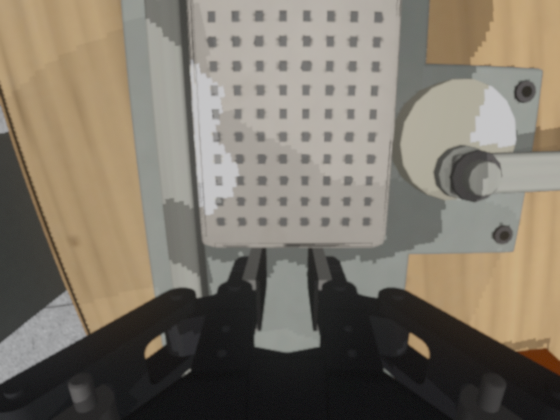

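Call:
{"op": "jog_arm", "data": {"dp": [[0.25,0,0],[0.5,0,0],[0.75,0,0],[1.0,0,0],[1.25,0,0]], "angular": [[0,0,0],[0,0,0],[0,0,0],[0,0,0],[0,0,0]], "claw": [20,20,20,20,20]}}

```text
t: 19.75
eef_pos: [0.4669, 0.0222, 0.0088]
tool_rot: [-0.0, 0.767, 0.642, 0.0]
contact_force: [-0.4, -0.1, -0.3]
gripper_width: 0.232
```

Run:
```python
from h import *
c=cam("wrist","w24.png");plan([(*lane(.456,.154),.009,-10)])
c2=cam("side");crop(c2,170,150,140,130,5,"d24.png")
```

```text
t 19.80 pos [0.4672 0.0234 0.0088] yaw -10.09 F [-0.659  -0.0055 -1.0486] w 0.2342
[2.0, -0.0, -0.01] [-0.0, -0.01, -0.02]
```

View pics/w24.png

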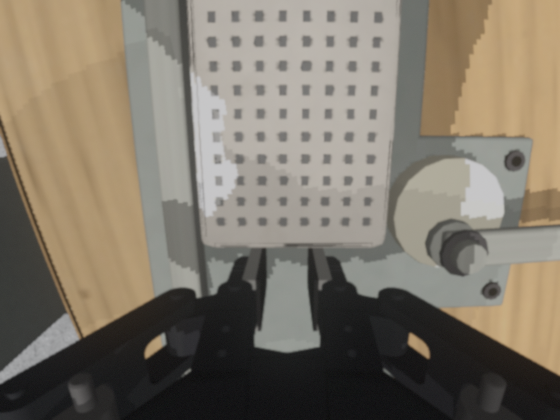

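View pics/d24.png

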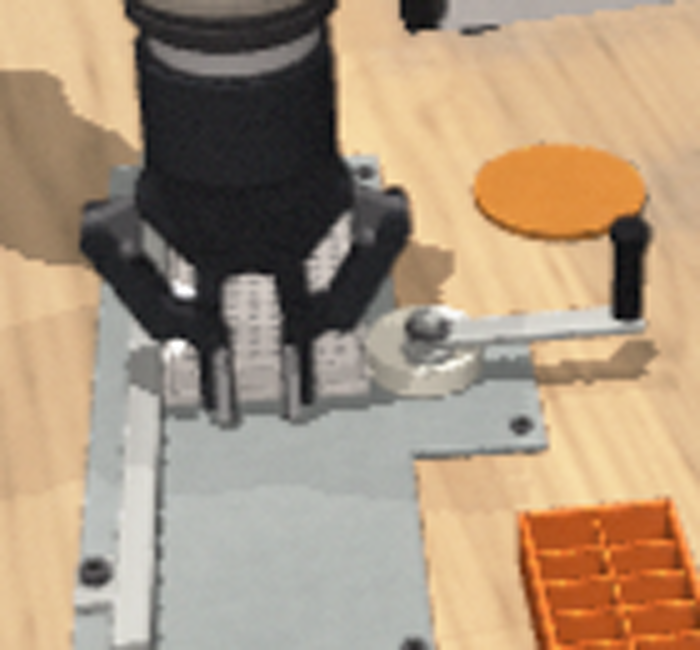

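Plate slides freely and flat, forces under 1 N, lever unmoved. The remaining 50 mm follows.

Call:
{"op": "jog_arm", "data": {"dp": [[0.25,0,0],[0.5,0,0],[0.75,0,0],[1.0,0,0],[1.25,0,0]], "angular": [[0,0,0],[0,0,0],[0,0,0],[0,0,0],[0,0,0]], "claw": [20,20,20,20,20]}}

```text
t: 20.35
eef_pos: [0.4725, 0.053, 0.0088]
tool_rot: [0.0, 0.767, 0.642, 0.0]
contact_force: [-0.4, -0.4, -0.2]
gripper_width: 0.234
```

Call:
{"op": "jog_arm", "data": {"dp": [[0.2,0,0],[0.4,0,0],[0.55,0,0],[0.65,0,0],[0.7,0,0]], "angular": [[0,0,0],[0,0,0],[0,0,0],[0,0,0],[0,0,0]], "claw": [20,20,20,20,20]}}

```text
t: 20.85
eef_pos: [0.4754, 0.0698, 0.0088]
tool_rot: [-0.0, 0.767, 0.642, -0.0]
contact_force: [-0.3, 0.7, 0.5]
gripper_width: 0.229
```

Run:
```python
from h import *
c=cam("wrist","w25.png");plan([(*lane(.456,.154),.009,-10)])
c2=cam("side");crop(c2,170,150,140,130,5,"d25.png")
```

```text
t 20.90 pos [0.4755 0.0699 0.0088] yaw -10.16 F [-0.81    0.1141 -0.2403] w 0.2310
[0.11, -0.0, -0.01] [0.0, -0.0, -0.03]
```

View pics/w25.png

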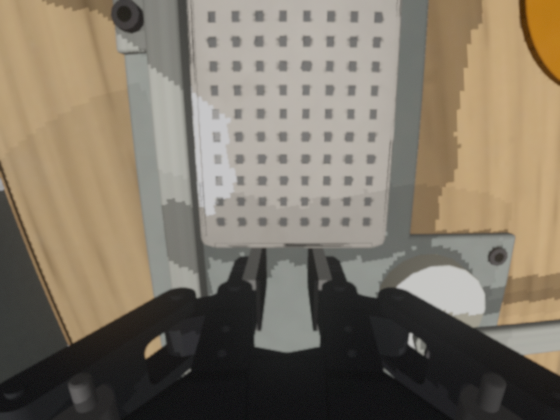

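View pics/d25.png

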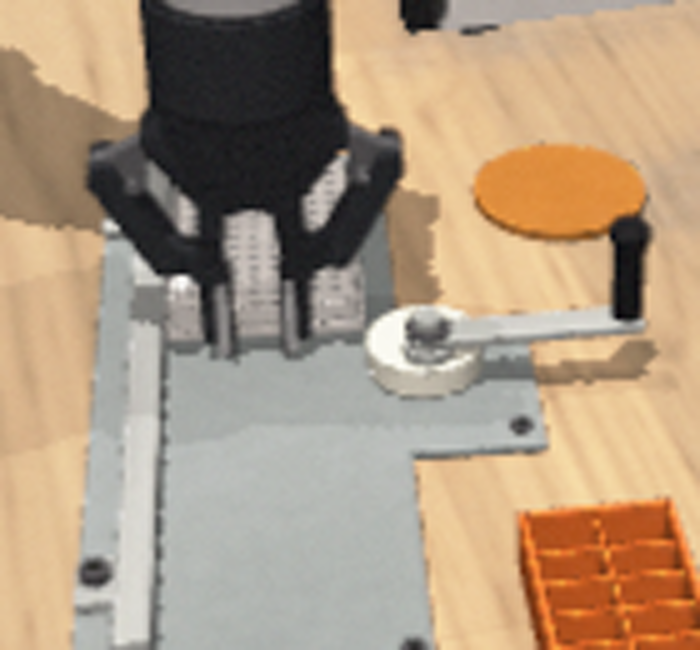

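Call:
{"op": "jog_arm", "data": {"dp": [[0.1,0,0],[0.2,0,0],[0.2,0,0],[-0.2,0,0],[-0.7,0,0]], "angular": [[0,0,0],[0,0,0],[0,0,0],[0,0,0],[0,0,0]], "claw": [20,20,20,20,20]}}

```text
t: 21.45
eef_pos: [0.4722, 0.0518, 0.0088]
tool_rot: [0.0, 0.767, 0.642, -0.0]
contact_force: [-0.1, -0.5, 0.2]
gripper_width: 0.234
```

Call:
{"op": "jog_arm", "data": {"dp": [[0,0,-1.0],[0,0,-2.5],[-0.5,0,-4.5],[-2.0,0,-6.5],[-3.5,0,-8]], "angular": [[0,0,0],[0,0,0],[0,0,0],[0,0,0],[0,0,0]], "claw": [20,20,20,20,20]}}

```text
t: 21.95
eef_pos: [0.4585, -0.024, 0.1981]
tool_rot: [0.0, 0.767, 0.642, 0.0]
contact_force: [0.3, 0.6, 0.2]
gripper_width: 0.233
```

Call:
{"op": "jog_arm", "data": {"dp": [[0,0,0],[0,0,0],[0,0,0],[0,0,0],[0,0,0]], "angular": [[0,0,0],[0,0,0],[0,0,0],[0,0,0],[0,0,0]], "claw": [20,20,20,20,20]}}

```text
t: 22.45
eef_pos: [0.4584, -0.022, 0.1956]
tool_rot: [-0.0, 0.767, 0.642, -0.001]
contact_force: [-0.9, 0.1, -0.0]
gripper_width: 0.231
```

Run:
```python
from h import *
c=cam("wrist","w26.png");pickle.dump(c,open("w26.pkl","wb"));crop(c,170,0,310,240,2.5,"w26c.png");plan([])
c2=cam("side");crop(c2,170,150,140,130,5,"d26.png")
```

```text
t 22.50 pos [ 0.4585 -0.0221  0.1957] yaw -10.12 F [ 0.6323 -0.178   0.3074] w 0.2363
```

View pics/w26c.png

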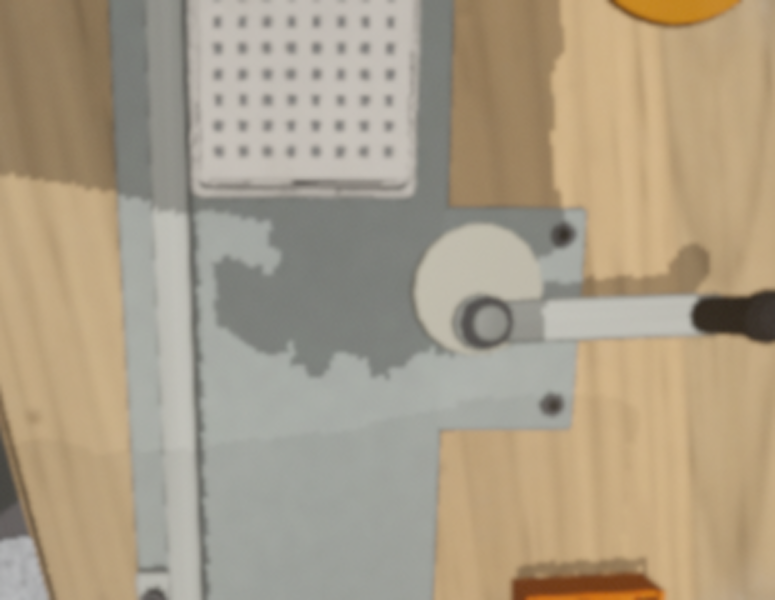

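View pics/d26.png

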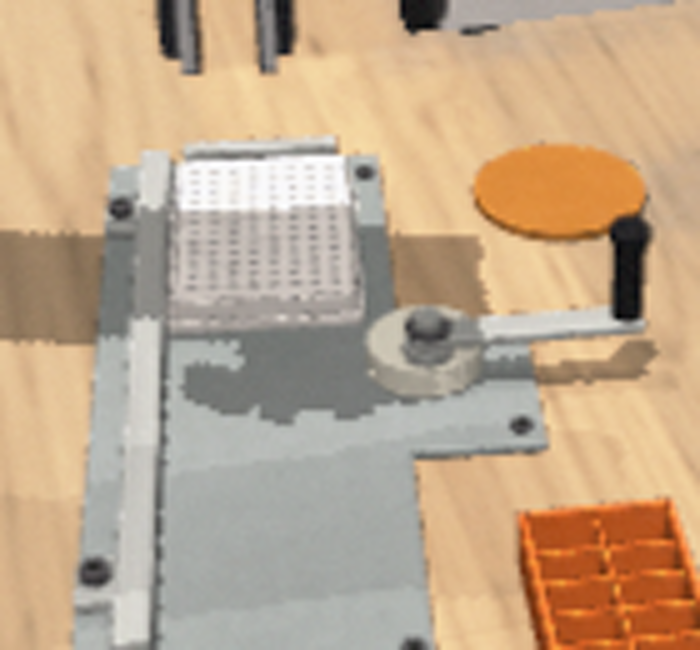

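Run:
```python
from h import *
c=pickle.load(open("w26.pkl","rb"))
W=lambda u,v:(170+(u+.5)/2.5-.5,(v+.5)/2.5-.5)
ex=np.array([.985,-.1735]);ey=np.array([.1735,.985])
q={}
for n,u,v,z in [("rolL",413.5,288,.022),("rolR",544,288,.022),("fenceTop",188,288,.02),("fenceBot",199,288,.006),("plL",192,195,.006),("plR",415,195,.006),("bolt",489,321,.046),("peg",768,316,.08),("endedge",300,196,.006)]:
  p=onz(c,W(u,v),z);q[n]=p;print(n,p[:2]@ex,p[:2]@ey)
v=q["peg"]-q["bolt"];print(np.degrees(np.arctan2(v[1],v[0])))
```

```text
rolL 0.5019981921739761 0.13207477503009263
rolR 0.552921834198254 0.13247173227081818
fenceTop 0.4146258789833749 0.13230457730175904
fenceBot 0.4172963618767986 0.1326156051758403
plL 0.4154871399223244 0.16853093823519638
plR 0.5038666521924252 0.16836460390154662
bolt 0.5262576173029286 0.12009566664142428
peg 0.6104082248043704 0.12350849000880697
endedge 0.45828380100492927 0.16788424169308216
-7.667305383714157
```

```bash
python3 -c "
from station import *
print(hand_in());print(get_obs()['t'])"
```

```text
the job is handed in; nothing more can be done
None
the job is handed in; nothing more can be done
```

The roller is set to about 1 mm of play, and the plate has been slid on through the gap and lies flat past the roller. I handed the job in at about 22.5 s.

- **Setting the roller:** I pushed the plate along the fence until its middle was beside the roller. I then turned the lever by its peg until the plate was clamped against the fence: the tangential force rose from about 2 to 4.8 N and the lever stopped. From there I backed off about 4.7°, which works out to about 1 mm of play, and let go.
- **Sliding through:** The plate went on through the set gap with no sign of jamming; force readings stayed under about 1.3 N. Its trailing edge ended about 36 mm past the roller's centre and short of the end stop.
- **Last checks:**
  - The gap measured about 86.5 mm in the camera image against the plate's 85.4 mm, so play is about 1 mm. The picture is only good to 1–2 mm, so this supports the contact result but is not exact.
  - The lever read -7.9° (world) in the picture just after release and -7.7° at the end, so it had not moved beyond reading error.
  - The petri dish and the rack look unmoved in the pictures.
  - The gripper was clear of everything.
- **Disagreement:** The plate's width measured about 88 mm in the last picture, against its true 85.4 mm, because its edges there were blurred. I relied on the contact reading instead.

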